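# Load the finishing machine with polishing balls

### The arm

A 7-joint arm with a two-finger parallel gripper is mounted at the origin on the work surface. World frame = base frame: x ahead of the robot, y to its left, z up, the work surface at z = 0. Lengths are in mm, angles in degrees, forces in N, time in s.
With the tool pointing down it reaches from about 350 to 900 mm from the base axis. Payload 7.2 kg.
Tool frame: the origin (TCP) lies midway between the tips of the shut fingers; the grasp point (between the pads) lies ctrl.pinch_z behind it (ctrl.pinch_z is the distance from the TCP to the grasp point, in mm); z points along the fingers, y is the line along which they close (so a half turn about z gives the same grasp; the last joint's range is limited). The gripper opens to 85 mm and grips with 20 to 120 N. Pads are 22 mm wide; open, the fingers measure 114 mm over their backs; the gripper's body (76 mm by 85 mm) begins 54 mm behind the grasp point. The pads swing forward as they close: fully open they stand 13 mm farther back than shut.
Start: joints at [-71.402, 23.554, -0.728, 91.456, 0.321, 64.991, -4.71], TCP at [239.245, 577.4, 231.297] pointing down, gripper open.
Joint ranges: [-169.25, 169.25], [-16.82, 113.86], [-84.01, 82.57], [7.8, 145.47], [-59.2, 239.2], [7.22, 106.19], [-163.78, 163.78]. Speed limits (degrees/s): [136.94, 136.94, 172.46, 172.46, 180, 180, 180].

### API

Orientations are given as a 3x3 rotation matrix whose columns are the frame's x, y, z axes.
In Python, from cell import ctrl gives the robot as it stands. The module is installed in compiled form; this text tells all that it offers.
- The arm moves only by the tool play_rows, never from a script. Its argument "plan" is a list of rows, each a list of 7 numbers: the shift along the tool's x, y, z scaled (see below), then the turn, a rotation vector about the tool's x, y, z scaled (see below), then the opening, from 0 (shut) to 1 (fully open). A call has 1 to 20 rows; each row is the pose to reach, as a shift and turn from the pose commanded when the call began, along the tool's axes at that moment, turning the shorter way round; what a row does not reach only later rows make up. The controller multiplies each number of a shift by 0.4 m and each number of a turn by 360 degrees. A row lasts 1/8 s, in which the tool goes at most 62.5 mm and 10.7 degrees, less where a joint would pass 70% of its speed; a pose out of reach is approached as far as the arm can. A call with a number of a shift or a turn outside -1 to 1 is refused whole. A call with a gripper value outside its range is refused whole. The fingers move at their own pace and stop on an object; "grip_force" is the grip in N (left out, the last holds). Time passes only in rows, so rows that repeat a pose let the fingers close. It gives the time, the measured TCP pose, the force, the opening and the grip force at its end, in the units of the state.
- ctrl.read_state(): the state, without advancing time (a new reading comes with each control period).
- ctrl.grab_frame(name): name is "side" or "top"; returns a dict with "pixels" (384x512x3 uint8, red, green, blue), "fx", "fy", "cx", "cy" (pixels), "k1" (the pictures are not rectified: a ray, as slopes to the right and down, at radius r is drawn at 1 + k1 r^2 times it, then the intrinsics apply), "R" (3x3) and "t" (3): a world point X has camera coordinates R X + t. Camera axes: x right, y down, z forward; pixel columns grow to the right and rows downward; lengths in mm; the calibration is good to about 2 mm. A picture is of the moment at which its call begins. There is no depth.
- ctrl.job_done(): hands the job in; it is judged then, once.
Trained networks look in the newest picture that a camera, given by its name, has taken for a name from the list of things; names that differ only in an ending like _2 or _b are one class to them, and where a whole thing is asked for, a point or a joint stands for the part that bears it (a point fixed in the world has none). Each returns a list of dicts, best first, with "score" (0 to 1); they miss things now and then, are a little off and sometimes report something else, mostly with a low value. They report only what shows in the picture. A call takes as long as a camera call. They do not tell look-alikes from the thing itself.
- ctrl.masks_of(camera, target): "mask" (384x512 bool, what is visible of it) and "pixel" ([column, row] in pixels, amid what is visible of it).
The state is a dict: "time_s": time; "joints": joint angles; "dq": joint speeds; "joint_torque": joint torques, N m; "tcp_pos": TCP position; "tcp_rot": TCP orientation; "contact_force": force on the tool from outside, world axes, zero at the start; "wrist_torque": the same for the moment, N m; "grip_width": opening from 0.0 (shut) to 1.0 (fully open); "grasp_force": force on a finger pad.
Only numpy, scipy, OpenCV 4.12 (cv2) and the standard library are available. Lean on these libraries where they do the work, as an engineer would, in place of code of your own. Each camera call takes 0.05 s, during which the arm holds its last target. There are 200 camera calls.

### The job

Lift the guard board out of its rack and lean it against the machine's guard rail: lower edge on the base plate between kerb and rail, upper part tilted back onto the rail. Then use the scoop to move every polishing ball from the tray into the machine's bowl (never touch balls in the tray with the fingers; a ball spilled elsewhere may be picked up by hand), and only when all are in, push the switch lever right over to on. Finish with the scoop lying flat on its rubber mat and everything released, and leave the cup, tin and steel block where they are.

Things in the scene. Friction and masses are not known exactly. Their poses are not given: they have to be found in the camera images.
- tray: fixed plywood feed tray, open on top, origin under its centre on the bench. Inner width 70 mm (x), side walls 6 mm thick, 60 mm high. Flat floor 6 mm above the bench from y = -45 to 100 mm; the +y end slopes up outward at 45 degrees to 60 mm high (y = 156 mm), the -y end at 17 degrees to 31 mm (y = -126 mm). Balls start at y -20 to 92 mm.
- scoop: loose aluminium scoop, 150 g, lying flat on the mat, x axis to its open nose (roughly world +y), z up, origin under the centre of its pan floor (46 x 62 x 2 mm). Side walls 57 mm apart inside, 30 mm high, sloping down from the middle to the lip; back wall 34 mm high. Wooden handle, flat-sided, 14 mm thick (y), 24 mm wide, rises from the back wall at 55 degrees up and back to x = -90, z = 108 mm
- scoop_grip (a point): point in the scoop's handle to grip, at x = -74, y = 0, z = 85 mm in the scoop's frame; pinch across the 14 mm thickness (the scoop's y)
- mat: fixed black rubber mat where the scoop is kept, 120 (x) x 190 (y) x 4 mm, origin under its centre on the bench
- machine: fixed finishing machine, origin on the bench under the bowl's axis. Base plate 12 mm thick (x -85 to 85, y -88 to 162 mm; an arm to x = -170 carries the switch). Round grey bowl: wall 4 mm, rim 80 mm in outer radius, 85 mm above the bench, inner floor 54 mm in radius. Beyond its +y side a kerb strip along x, 130 mm long, 8 mm high, y 87 to 93 mm, then a steel guard rail
- bowl_in (a point): centre of the bowl's inner floor, 27 mm above the bench, 58 mm below the rim
- guard_foot (a point): on the base plate (12 mm high) just beyond the kerb, machine x = 0, y = 105 mm: a good place for the middle of the guard board's lower edge
- rail_mid (a point): middle of the axis of the guard rail, a bar of 6 mm radius, 130 mm long along the machine's x, at machine y = 136 mm, 85 mm above the bench, carried by a post at each end
- switch (a joint): toggle lever of the machine, rad: 0 off (leans to the machine's -y), 1.0 fully on (leans to +y). Stiff enough to stay where it is left; about 1 N at the tip moves it. It pivots about the machine's x direction at machine x = -130, y = 0 mm, 34 mm above the bench; the pivot block is 50 mm (x) by 70 mm (y), up to 37 mm above the bench
- switch_tip (a point): centre of the black ball (13 mm radius) at the lever's tip, 80 mm from the pivot
- rack: fixed dark wooden rack, 100 (x) x 70 (y) x 36 mm with a 16 mm wide slot along x, slot floor 6 mm above the bench; origin under its centre. The guard board starts standing in it.
- guard: loose plywood guard board, 120 mm wide (x), 10 mm thick (y), 140 mm high (z), 130 g; origin at the middle of its lower edge. Starts upright in the rack, its width along the rack's x
- guard_top (a point): middle of the guard board's upper edge, 140 mm above its origin
- ball1: white ceramic polishing ball, 28 mm in diameter, 30 g, origin at its centre; starts on the floor of the tray (None if absent in this run); rolls a little, but rolling resistance stops it soon on level ground
- ball2: white ceramic polishing ball, 28 mm in diameter, 30 g, origin at its centre; starts on the floor of the tray (None if absent in this run); rolls a little, but rolling resistance stops it soon on level ground
- ball3: white ceramic polishing ball, 28 mm in diameter, 30 g, origin at its centre; starts on the floor of the tray (None if absent in this run); rolls a little, but rolling resistance stops it soon on level ground
- ball4: white ceramic polishing ball, 28 mm in diameter, 30 g, origin at its centre; starts on the floor of the tray (None if absent in this run); rolls a little, but rolling resistance stops it soon on level ground
- ball5: white ceramic polishing ball, 28 mm in diameter, 30 g, origin at its centre; starts on the floor of the tray (None if absent in this run); rolls a little, but rolling resistance stops it soon on level ground
- ball6: white ceramic polishing ball, 28 mm in diameter, 30 g, origin at its centre; starts on the floor of the tray (None if absent in this run); rolls a little, but rolling resistance stops it soon on level ground
- ball7: white ceramic polishing ball, 28 mm in diameter, 30 g, origin at its centre; starts on the floor of the tray (None if absent in this run); rolls a little, but rolling resistance stops it soon on level ground
- ball8: white ceramic polishing ball, 28 mm in diameter, 30 g, origin at its centre; starts on the floor of the tray (None if absent in this run); rolls a little, but rolling resistance stops it soon on level ground
- cup: brass cup, 66 mm wide and 100 mm high, bystander
- tin: flat round tin, 76 mm wide and 35 mm high, bystander
- block: dark steel bench block, 90 x 60 x 35 mm, bystander
Mind the look-alikes: they are no part of the job. Leave any orange or turquoise look-alike of the guard alone.

How it is judged:
By the outcome, as a careful person would: the job done as asked, in the order asked, and still so for the second after the job is handed in, with the robot touching nothing.
Of ball1, ball2, ball3, ball4, ball5, ball6, ball7, ball8 only 6 to 8 are there at a start; the rules pass over those that are not, and their reading is None.
At some moment in a run one of ball1, ball2, ball3, ball4, ball5, ball6, ball7, ball8, scoop may be knocked a few centimetres aside while the robot is not near it.
It also fails if it takes over 210 s, if anything falls off the work surface, if the arm or the gripper's body presses on something with over 40 N, if the wrist force passes 120 N, or if a joint passes its speed limit or range.

## Working session

There is one attempt and no reset: what is moved stays moved. The work goes in short steps, Python scripts to look and compute and a tool call to move; the robot and the scene stay as the last step left them, time stands still between calls to the robot, and variables do not carry over. Pictures are saved under pics/ and viewed, at most 14 in all, crops included, and the job is handed in when it is done.

Besides the shell and the picture viewer there is one more tool, called after "Call:" as name([rows], argument=value, ...), one row to a line, values as JSON. play_rows: Moves the arm, as the interface text tells. Shifts and turns lie within -1 to 1; 1 stands for 0.4 m of shift or 360 degrees of turn. Its arguments: {"type":"object","properties":{"plan":{"type":"array"},"grip_force":{"type":"number"}},"required":["plan"]}

```bash
ls; mkdir -p pics; cat > h.py <<'E'
import numpy as np, cv2, json
from cell import ctrl
def shot(cam,fn=None,crop=None,scale=1):
    f=ctrl.grab_frame(cam); p=f["pixels"][:,:,::-1]
    if crop: a,b,c,d=crop; p=p[b:d,a:c]
    if fn: cv2.imwrite("pics/"+fn,cv2.resize(p,None,fx=scale,fy=scale,interpolation=cv2.INTER_CUBIC))
    return f
def ray(f,px):
    u=np.array([(px[0]-f["cx"])/f["fx"],(px[1]-f["cy"])/f["fy"]]); s=u.copy()
    for _ in range(30): s=u/(1+f["k1"]*(s@s))
    R=np.array(f["R"]);t=np.array(f["t"])
    return -R.T@t, R.T@np.array([s[0],s[1],1.])
def at_z(f,px,z):
    o,d=ray(f,px); return o+d*(z-o[2])/d[2]
def proj(f,X):
    c=np.array(f["R"])@np.array(X,float)+np.array(f["t"]); s=c[:2]/c[2]; s=s*(1+f["k1"]*(s@s))
    return np.array([s[0]*f["fx"]+f["cx"],s[1]*f["fy"]+f["cy"]])
def tri(f1,p1,f2,p2):
    A=np.zeros((3,3));b=np.zeros(3);L=[]
    for f,p in((f1,p1),(f2,p2)):
        o,d=ray(f,p);d/=np.linalg.norm(d);M=np.eye(3)-np.outer(d,d);A+=M;b+=M@o;L.append((o,M))
    X=np.linalg.solve(A,b); return X,max(np.linalg.norm(M@(X-o)) for o,M in L)
E
python3 - <<'E'
from h import *
np.set_printoptions(precision=1,suppress=True)
for c in("side","top"):
    f=shot(c,c+"0.png",scale=1.5)
    print(c,-np.array(f["R"]).T@f["t"],np.array(f["R"])[2],f["fx"],f["k1"])
    for n in "tray scoop scoop_grip mat machine switch switch_tip rack guard ball1 cup tin block".split():
        print(n,[(round(m["score"],2),np.round(m["pixel"]).tolist(),int(m["mask"].sum())) for m in ctrl.masks_of(c,n)][:9])
s=ctrl.read_state();print(s["time_s"],s["tcp_pos"],s["tcp_rot"],ctrl.pinch_z)
E
```

```text
pics
side [ 343.7 -621.2  667.4] [ 0.2  0.7 -0.6] 362.8818537764472 -0.03643905036949186
tray [(0.93, [260.0, 326.0], 5246)]
scoop [(0.62, [332.0, 233.0], 1080)]
scoop_grip [(0.95, [333.0, 236.0], 1036)]
mat [(0.95, [315.0, 254.0], 2109)]
machine [(0.81, [250.0, 176.0], 3650), (0.36, [238.0, 298.0], 114)]
switch [(0.56, [211.0, 184.0], 85)]
switch_tip [(0.6, [252.0, 181.0], 3632)]
rack [(0.72, [252.0, 179.0], 3729), (0.6, [226.0, 245.0], 662)]
guard [(0.95, [150.0, 175.0], 1572), (0.72, [230.0, 214.0], 1834), (0.62, [312.0, 155.0], 953), (0.61, [210.0, 184.0], 101), (0.48, [259.0, 324.0], 5376), (0.3, [250.0, 321.0], 122)]
ball1 [(0.7, [254.0, 282.0], 130), (0.66, [253.0, 322.0], 149), (0.55, [242.0, 298.0], 149), (0.46, [266.0, 319.0], 155)]
cup [(0.82, [406.0, 333.0], 1810), (0.71, [227.0, 214.0], 1961), (0.18, [253.0, 182.0], 3570)]
tin [(0.83, [337.0, 201.0], 608)]
block [(0.92, [381.0, 263.0], 1148)]
top [ 317.4  -20.8 1110.2] [ 0.2  0.  -1. ] 379.46348110855985 -0.017126086182575287
tray [(0.75, [330.0, 218.0], 2733), (0.46, [180.0, 196.0], 5645), (0.41, [245.0, 220.0], 219)]
scoop [(0.93, [277.0, 145.0], 625), (0.47, [182.0, 196.0], 5728)]
scoop_grip [(0.94, [272.0, 149.0], 507)]
mat [(0.72, [269.0, 161.0], 1948)]
machine [(0.92, [178.0, 198.0], 5792)]
switch []
switch_tip [(0.66, [326.0, 219.0], 2671), (0.51, [199.0, 234.0], 94), (0.22, [229.0, 120.0], 469)]
rack [(0.68, [251.0, 226.0], 644)]
guard [(0.83, [156.0, 295.0], 676), (0.76, [176.0, 125.0], 220), (0.62, [248.0, 218.0], 304), (0.4, [324.0, 218.0], 2656), (0.37, [251.0, 226.0], 691)]
ball1 [(0.66, [298.0, 227.0], 39), (0.66, [300.0, 216.0], 65), (0.64, [335.0, 215.0], 69), (0.63, [314.0, 228.0], 59), (0.38, [336.0, 226.0], 68)]
cup [(0.95, [373.0, 134.0], 670)]
tin [(0.46, [200.0, 231.0], 91)]
block [(0.89, [304.0, 113.0], 652)]
1.4 [239.3 577.4 231.3] [[-0.9  0.4  0. ]
 [ 0.4  0.9  0. ]
 [-0.   0.  -1. ]] 18.700000000000003
```

View pics/side0.png

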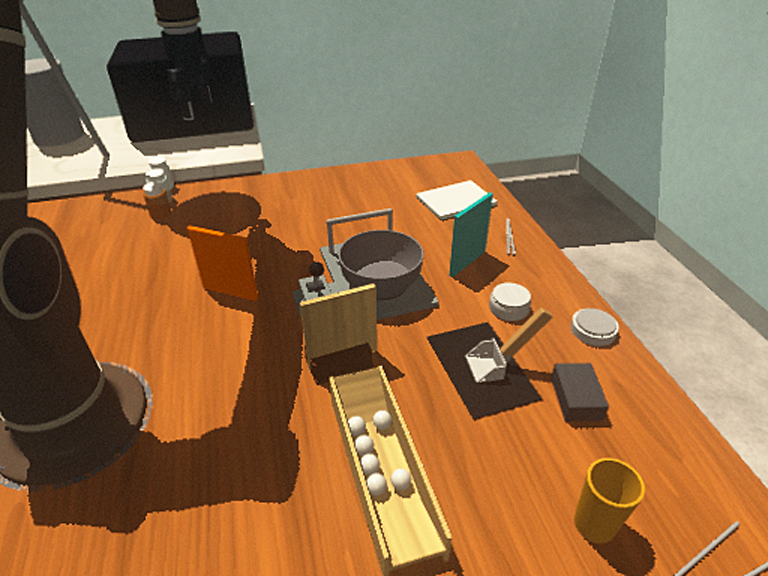

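View pics/top0.png

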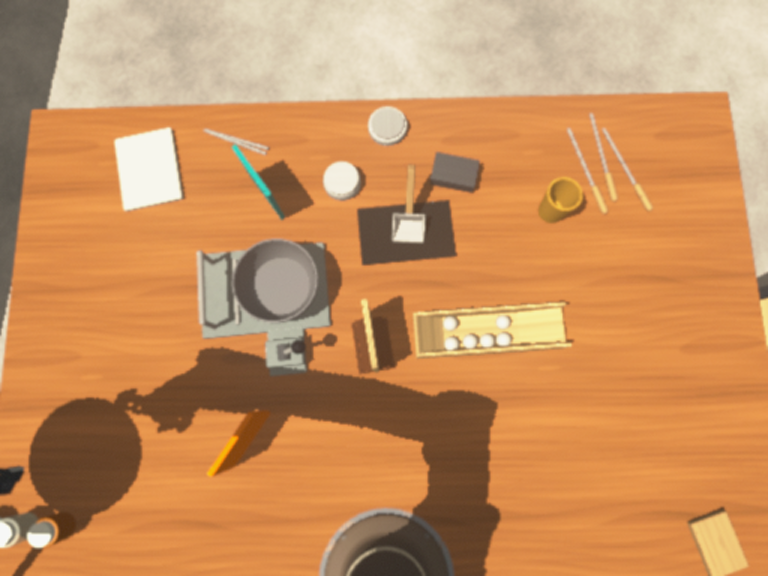

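```bash
python3 - <<'E'
from h import *
a=cv2.imread("pics/side0.png");b=cv2.imread("pics/top0.png")
r=lambda p,w,h:cv2.resize(p,(w,h),interpolation=cv2.INTER_CUBIC)
A=r(a[170:510,280:620],600,600); 
B=r(b[150:380,340:580],626,600)
# use originals upscaled
cv2.imwrite("pics/crop0.png",np.hstack([r(a[180:420,280:580],400,320),r(b[150:380,340:580],334,320)]))
E
```

```text
(no output)
```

View pics/crop0.png

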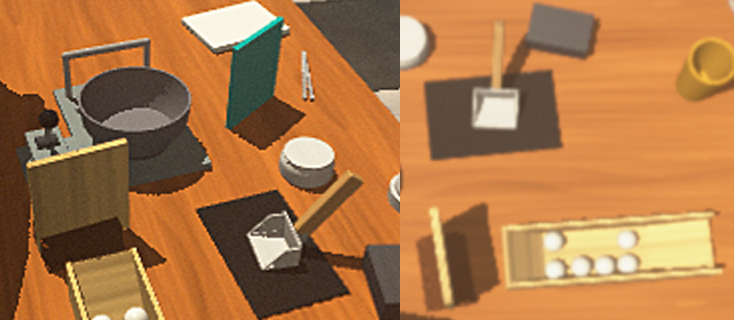

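```bash
python3 - <<'E'
from h import *
np.set_printoptions(precision=1,suppress=True)
S=shot("side");T=shot("top")
P={"railA":((329,217),(200.5,326)),"railB":((391,211),(202,253)),"bowl":((381,257),(277,280)),"tip":((317,268),(298,347)),"guardL":((302,303),(376,370)),"guardR":((376,287),(365,300)),
"handle":((545,314),(411,168)),"trayA":((332,377),(417,356)),"trayB":((383,367),(414,313)),"trayC":((389,570),(571,347)),"trayD":((449,556),(566,303)),
"matA":((429,334),(360,208)),"matB":((492,322),(360,208)),"matC":((541,398),(455,252)),"matD":((474,416),(362,263))}
for n,(s,t) in P.items():
    s=(np.array(s)+.5)/1.5-.5;t=(np.array(t)+.5)/1.5-.5
    print(n,*tri(S,s,T,t))
print({k:at_z(T,(np.array(p)+.5)/1.5-.5,4) for k,p in dict(m1=(358,208),m2=(450,202),m3=(456,256),m4=(362,264)).items()})
print("plate",[at_z(T,(np.array(p)+.5)/1.5-.5,12) for p in((198,253),(326,243),(330,326),(202,338))])
for n,cam,F in(("scoop_grip","side",S),("scoop_grip","top",T),("scoop","top",T),("scoop","side",S)):
    m=ctrl.masks_of(cam,n)[0];ys,xs=np.nonzero(m["mask"]);print(n,cam,xs.min(),xs.max(),ys.min(),ys.max())
for cam,F in(("side",S),("top",T)):
    for m in ctrl.masks_of(cam,"ball1"): print(cam,m["pixel"],at_z(F,m["pixel"],20),m["score"])
E
```

```text
railA [460.7 325.1  94.4] 5.2206884498771275
railB [595.4 331.4  85.3] 1.2163158741911573
bowl [541.  191.9  74.5] 0.5114216983554842
tip [413.9 146.3 104.8] 0.9945274909879089
guardL [371.    7.7 146.9] 3.5193465159897444
guardR [489.9  24.8 140.7] 1.6542901951968936
handle [743.6 -63.  104.4] 0.9118285705221099
trayA [398.4 -65.6  56. ] 2.1816955523933137
trayB [478.5 -62.7  53.5] 1.7301999590516963
trayC [ 410.7 -355.8   37.6] 2.7223777532506936
trayD [ 489.7 -354.8   30.7] 3.1355847482589874
matA [640.2  38.3  21.3] 53.6326762310423
matB [705.5  38.4   5.9] 3.0337338282611777
matC [ 643.9 -163.4   39.3] 48.48106727609983
matD [ 680.1   45.6 -270.6] 25.339341601636164
{'m1': array([703.1,  43.1,   4. ]), 'm2': array([ 711.2, -144.8,    4. ]), 'm3': array([ 597.4, -151.9,    4. ]), 'm4': array([585.5,  36.4,   4. ])}
plate [array([614.1, 364.8,  12. ]), array([628.5, 107.5,  12. ]), array([461.1,  99.7,  12. ]), array([443.1, 349.3,  12. ])]
scoop_grip side 311 367 206 253
scoop_grip top 262 281 111 160
scoop top 262 282 110 160
scoop side 312 366 206 254
side [255.0, 278.0] [ 462.7 -130.1   20. ] 0.51
side [252.7, 324.1] [ 430.5 -239.3   20. ] 0.5
side [248.6, 311.0] [ 429.6 -208.2   20. ] 0.5
top [325.7, 226.1] [ 427.5 -205.4   20. ] 0.66
top [312.9, 227.2] [ 425.2 -168.5   20. ] 0.5
top [273.0, 146.6] [669.4 -61.1  20. ] 0.5
top [331.9, 216.0] [ 456.2 -224.8   20. ] 0.43
top [295.9, 217.5] [ 454.2 -120.9   20. ] 0.4
```

```bash
cat >> h.py <<'E'
from scipy.spatial.transform import Rotation as Ro
np.set_printoptions(precision=1,suppress=True)
def Rz(a): return Ro.from_euler('z',a,degrees=True).as_matrix()
def down(yaw):  # tool pointing down, tool y at azimuth yaw
    a=np.radians(yaw); y=np.array([np.cos(a),np.sin(a),0]); z=np.array([0,0,-1.]); return np.c_[np.cross(y,z),y,z]
def load(): 
    try: d=json.load(open("cmd.json")); return np.array(d["p"]),np.array(d["R"])
    except FileNotFoundError:
        s=ctrl.read_state(); return np.array(s["tcp_pos"],float),np.array(s["tcp_rot"],float)
def calls(groups):
    """groups: list of calls; a call is list of (p,R,open,n rows,interp) ; prints rows, stores commanded pose"""
    p0,R0=load()
    for g in groups:
        out=[];tot=0;pp,RR=p0,R0
        for (p,R,o,n,it) in g:
            p=np.array(p,float); rv=Ro.from_matrix(RR.T@R).as_rotvec()
            for k in range(1,n+1):
                s=k/n if it else 1
                pk=pp+(p-pp)*s; Rk=RR@Ro.from_rotvec(rv*s).as_matrix()
                v=np.r_[R0.T@(pk-p0)/400,np.degrees(Ro.from_matrix(R0.T@Rk).as_rotvec())/360]
                v=np.round(v,4)+0.; r=[float(x) for x in v]+[o]
                if out and out[-1][0]==r: out[-1][1]+=1
                else: out.append([r,1])
                tot+=1
            pp,RR=p,R
        print("CALL",tot); [print("  x%d"%c,json.dumps(r)) for r,c in out]
        r=np.array(out[-1][0]); p0=p0+R0@r[:3]*400; R0=R0@Ro.from_rotvec(np.radians(r[3:6]*360)).as_matrix()
    json.dump({"p":p0.tolist(),"R":R0.tolist()},open("cmd.json","w"))
M=np.array([540,192.5]);MY=3.5
def mach(x,y,z): return np.r_[M+(Rz(MY)@[x,y,0])[:2],z]
TR=np.array([444.9,-224.7]);TY=2.3
def tray(x,y,z): return np.r_[TR+(Rz(TY)@[x,y,0])[:2],z]
E
python3 - <<'E'
from h import *
import pickle
pickle.dump((ctrl.grab_frame("side"),ctrl.grab_frame("top")),open("f0.pkl","wb"))
D=down(98.1)
calls([[([430.5,16.3,240],D,1,13,0),([430.5,16.3,113],D,1,5,0)],
 [([430.5,16.3,113],D,0,6,0),([430.5,16.3,255],D,0,6,0)]])
E
```

```text
CALL 18
  x13 [-0.9787, -1.1129, -0.0218, 0.0, 0.0, -0.085, 1]
  x5 [-0.9787, -1.1129, 0.2957, 0.0, 0.0, -0.085, 1]
CALL 12
  x6 [0.0, 0.0, 0.0, 0.0, 0.0, 0.0, 0]
  x6 [0.0, 0.0001, -0.355, 0.0, 0.0, 0.0, 0]
```

```bash
rm cmd.json; python3 - <<'E'
from h import *
import pickle
D=down(98.1)
calls([[([335,297,240],D,1,6,0)],[([430.5,16.3,240],D,1,7,0)]])
S,T=pickle.load(open("f0.pkl","rb"))
def box(f,x0,x1,y0,y1,z0,z1):
    c=[f(x,y,z) for z in(z0,z1) for x,y in((x0,y0),(x1,y0),(x1,y1),(x0,y1))]
    return [(c[i],c[j]) for i,j in((4,5),(5,6),(6,7),(7,4),(0,1),(1,2),(2,3),(3,0),(0,4),(1,5),(2,6),(3,7))]
def circ(f,r,z): 
    a=np.linspace(0,2*np.pi,33);q=[f(r*np.cos(t),r*np.sin(t),z) for t in a];return list(zip(q,q[1:]))
def fr(o,yaw): return lambda x,y,z:np.r_[np.array(o)+(Rz(yaw)@[x,y,0])[:2],z]
sc=fr((652,-60),180);
L=[]
L+=[(s,(0,0,255)) for s in circ(mach,80,85)+circ(mach,54,27)+box(mach,-85,85,-88,162,12,12)+[(mach(-65,136,85),mach(65,136,85))]+box(mach,-65,65,87,93,12,20)]
L+=[(s,(0,255,0)) for s in box(tray,-41,41,-126,156,60,60)+box(tray,-35,35,-45,100,6,6)]
L+=[(s,(255,0,0)) for s in box(fr((430.5,16.3),8.1),-60,60,-5,5,6,146)]
L+=[(s,(255,0,255)) for s in box(fr((649,-54.5),2.3),-60,60,-95,95,4,4)]
L+=[(s,(255,255,0)) for s in box(sc,-31,31,-28.5,28.5,6,6)+[(sc(-90,0,112),sc(-31,0,28))]]
ims=[]
for F,(a,b,c,d) in((T,(120,100,400,265)),(S,(190,125,380,385))):
    k=4 if F is T else 3
    im=cv2.resize(F["pixels"][:,:,::-1],None,fx=k,fy=k,interpolation=cv2.INTER_CUBIC)
    for (u,v),col in L:
        u=(proj(F,u)+.5)*k;v=(proj(F,v)+.5)*k
        cv2.line(im,tuple(np.int32(u)),tuple(np.int32(v)),col,1,cv2.LINE_AA)
    ims.append(im[b*k:d*k,a*k:c*k])
cv2.imwrite("pics/ovT.png",cv2.resize(ims[0],(800,471)));cv2.imwrite("pics/ovS.png",cv2.resize(ims[1],(438,600)))
E
```

```text
CALL 6
  x6 [-0.4895, -0.556, -0.0218, 0.0, 0.0, -0.085, 1]
CALL 7
  x7 [-0.1376, -0.7283, 0.0, 0.0, 0.0, 0.0, 1]
```

View pics/ovT.png

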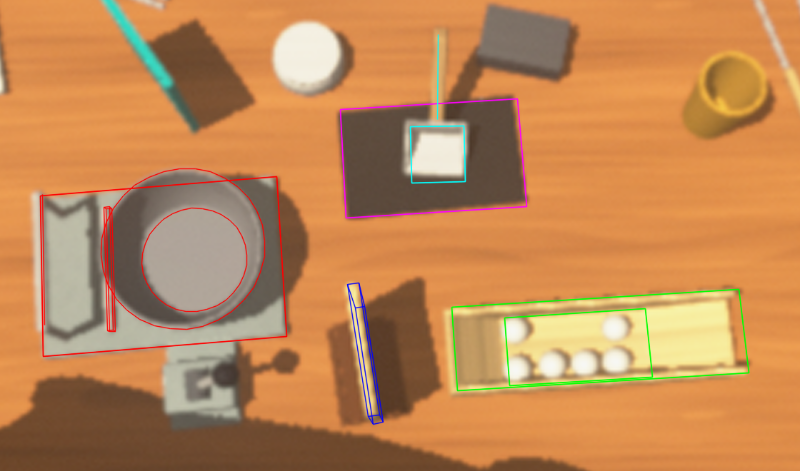

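View pics/ovS.png

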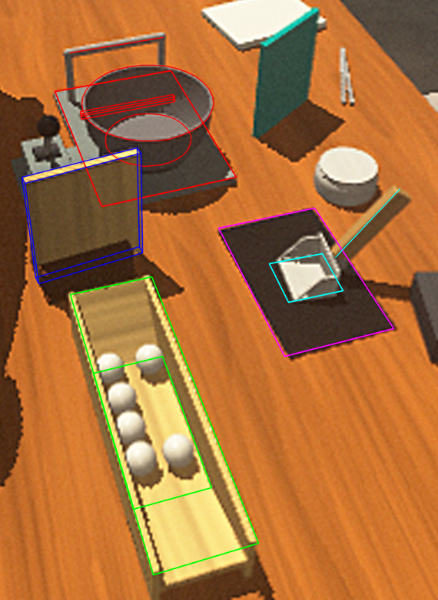

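Call:
play_rows([
  [-0.4895,-0.556,-0.0218,0,0,-0.085,1],
  [-0.4895,-0.556,-0.0218,0,0,-0.085,1],
  [-0.4895,-0.556,-0.0218,0,0,-0.085,1],
  [-0.4895,-0.556,-0.0218,0,0,-0.085,1],
  [-0.4895,-0.556,-0.0218,0,0,-0.085,1],
  [-0.4895,-0.556,-0.0218,0,0,-0.085,1],
])

```text
time_s: 2.65
tcp_pos: [336.5, 293.8, 240.6]
tcp_rot: [[-0.991, -0.135, 0.001], [-0.135, 0.991, 0.0], [-0.001, -0.0, -1.0]]
contact_force: [0.3, 0.8, -0.1]
grip_width: 1.001
grasp_force: 0.0
```

Call:
play_rows([
  [-0.1376,-0.7283,0,0,0,0,1],
  [-0.1376,-0.7283,0,0,0,0,1],
  [-0.1376,-0.7283,0,0,0,0,1],
  [-0.1376,-0.7283,0,0,0,0,1],
  [-0.1376,-0.7283,0,0,0,0,1],
  [-0.1376,-0.7283,0,0,0,0,1],
  [-0.1376,-0.7283,0,0,0,0,1],
])

```text
time_s: 3.52
tcp_pos: [430.6, 17.8, 239.9]
tcp_rot: [[-0.99, -0.142, -0.0], [-0.142, 0.99, 0.0], [0.0, 0.0, -1.0]]
contact_force: [-0.5, 0.5, -0.3]
grip_width: 0.998
grasp_force: 0.0
```

```bash
python3 - <<'E'
from h import *
s=ctrl.read_state();print(s["time_s"],s["tcp_pos"],s["tcp_rot"],s["joints"],load())
D=down(98.1)
calls([[([430.5,16.3,113],D,1,5,0)],[([430.5,16.3,113],D,0,6,0),([430.5,16.3,265],D,0,8,1)]])
E
```

```text
3.525 [430.6  17.8 239.9] [[-1.  -0.1 -0. ]
 [-0.1  1.   0. ]
 [ 0.   0.  -1. ]] [-25.8   3.2  17.9 117.   -1.2  59.9  90.9] (array([430.5,  16.3, 240. ]), array([[-1. , -0.1,  0. ],
       [-0.1,  1. ,  0. ],
       [-0. ,  0. , -1. ]]))
CALL 5
  x5 [0.0, 0.0, 0.3175, 0.0, 0.0, 0.0, 1]
CALL 14
  x6 [0.0, 0.0, 0.0, 0.0, 0.0, 0.0, 0]
  x1 [0.0, 0.0, -0.0475, 0.0, 0.0, 0.0, 0]
  x1 [0.0, 0.0, -0.095, 0.0, 0.0, 0.0, 0]
  x1 [0.0, 0.0, -0.1425, 0.0, 0.0, 0.0, 0]
  x1 [0.0, 0.0, -0.19, 0.0, 0.0, 0.0, 0]
  x1 [0.0, 0.0, -0.2375, 0.0, 0.0, 0.0, 0]
  x1 [0.0, 0.0, -0.285, 0.0, 0.0, 0.0, 0]
  x1 [0.0, 0.0, -0.3325, 0.0, 0.0, 0.0, 0]
  x1 [0.0, 0.0, -0.38, 0.0, 0.0, 0.0, 0]
```

Call:
play_rows([
  [0,0,0.3175,0,0,0,1],
  [0,0,0.3175,0,0,0,1],
  [0,0,0.3175,0,0,0,1],
  [0,0,0.3175,0,0,0,1],
  [0,0,0.3175,0,0,0,1],
], grip_force=50)

```text
time_s: 4.15
tcp_pos: [432.2, 17.1, 115.3]
tcp_rot: [[-0.99, -0.142, 0.004], [-0.142, 0.99, 0.001], [-0.004, 0.001, -1.0]]
contact_force: [-0.0, -0.2, 0.6]
grip_width: 1.001
grasp_force: 0.0
```

Call:
play_rows([
  [0,0,0,0,0,0,0],
  [0,0,0,0,0,0,0],
  [0,0,0,0,0,0,0],
  [0,0,0,0,0,0,0],
  [0,0,0,0,0,0,0],
  [0,0,0,0,0,0,0],
  [0,0,-0.0475,0,0,0,0],
  [0,0,-0.095,0,0,0,0],
  [0,0,-0.1425,0,0,0,0],
  [0,0,-0.19,0,0,0,0],
  [0,0,-0.2375,0,0,0,0],
  [0,0,-0.285,0,0,0,0],
  [0,0,-0.3325,0,0,0,0],
  [0,0,-0.38,0,0,0,0],
])

```text
time_s: 5.9
tcp_pos: [430.1, 16.1, 265.2]
tcp_rot: [[-0.99, -0.141, -0.001], [-0.141, 0.99, -0.0], [0.001, -0.0, -1.0]]
contact_force: [-0.2, -0.4, -0.8]
grip_width: 0.111
grasp_force: 49.0
```

```bash
cat > g.py <<'E'
from h import *
s=ctrl.read_state();print(s["time_s"],s["tcp_pos"],s["grip_width"],s["contact_force"])
D0=down(90+MY)
def place(y,z,th,a=107):
    u=Rz(MY)@[0,np.sin(np.radians(th)),np.cos(np.radians(th))]
    O=mach(0,y,z); ax=Rz(MY)@[1,0,0]
    return O+a*u, Ro.from_rotvec(-np.radians(th)*ax).as_matrix()@D0
E
python3 - <<'E'
from g import *
p,R=place(106,150,12); p2,R2=place(106,14.5,12)
print(p,R@[0,0,-1],p2)
calls([[(p,R,0,16,1)],[(p2,R2,0,12,1),(p2,R2,0,2,0)]])
E
```

```text
5.9 [430.1  16.1 265.2] 0.11135647876153922 [-0.2 -0.4 -0.8]
[532.2 320.5 254.7] [-0.   0.2  1. ] [532.2 320.5 119.2]
CALL 16
  x1 [-0.0224, 0.0448, 0.0016, 0.0021, 0.0001, 0.0008, 0]
  x1 [-0.0448, 0.0896, 0.0032, 0.0042, 0.0002, 0.0016, 0]
  x1 [-0.0673, 0.1345, 0.0049, 0.0062, 0.0003, 0.0024, 0]
  x1 [-0.0897, 0.1793, 0.0065, 0.0083, 0.0003, 0.0032, 0]
  x1 [-0.1121, 0.2241, 0.0081, 0.0104, 0.0004, 0.004, 0]
  x1 [-0.1345, 0.2689, 0.0097, 0.0125, 0.0005, 0.0048, 0]
  x1 [-0.1569, 0.3138, 0.0113, 0.0146, 0.0006, 0.0056, 0]
  x1 [-0.1793, 0.3586, 0.0129, 0.0167, 0.0007, 0.0064, 0]
  x1 [-0.2018, 0.4034, 0.0146, 0.0187, 0.0008, 0.0071, 0]
  x1 [-0.2242, 0.4482, 0.0162, 0.0208, 0.0008, 0.0079, 0]
  x1 [-0.2466, 0.493, 0.0178, 0.0229, 0.0009, 0.0087, 0]
  x1 [-0.269, 0.5379, 0.0194, 0.025, 0.001, 0.0095, 0]
  x1 [-0.2914, 0.5827, 0.021, 0.0271, 0.0011, 0.0103, 0]
  x1 [-0.3138, 0.6275, 0.0227, 0.0292, 0.0012, 0.0111, 0]
  x1 [-0.3363, 0.6723, 0.0243, 0.0312, 0.0013, 0.0119, 0]
  x1 [-0.3587, 0.7172, 0.0259, 0.0333, 0.0013, 0.0127, 0]
CALL 14
  x1 [0.0, 0.0059, 0.0276, 0.0, 0.0, 0.0, 0]
  x1 [0.0, 0.0117, 0.0552, 0.0, 0.0, 0.0, 0]
  x1 [0.0, 0.0176, 0.0828, 0.0, 0.0, 0.0, 0]
  x1 [0.0, 0.0234, 0.1105, 0.0, 0.0, 0.0, 0]
  x1 [0.0, 0.0293, 0.1381, 0.0, 0.0, 0.0, 0]
  x1 [0.0, 0.0352, 0.1657, 0.0, 0.0, 0.0, 0]
  x1 [0.0001, 0.041, 0.1933, 0.0, 0.0, 0.0, 0]
  x1 [0.0001, 0.0469, 0.2209, 0.0, 0.0, 0.0, 0]
  x1 [0.0001, 0.0528, 0.2485, 0.0, 0.0, 0.0, 0]
  x1 [0.0001, 0.0586, 0.2761, 0.0, 0.0, 0.0, 0]
  x1 [0.0001, 0.0645, 0.3037, 0.0, 0.0, 0.0, 0]
  x3 [0.0001, 0.0703, 0.3314, 0.0, 0.0, 0.0, 0]
```

Call:
play_rows([
  [-0.0224,0.0448,0.0016,0.0021,0.0001,0.0008,0],
  [-0.0673,0.1345,0.0049,0.0062,0.0003,0.0024,0],
  [-0.1121,0.2241,0.0081,0.0104,0.0004,0.004,0],
  [-0.1569,0.3138,0.0113,0.0146,0.0006,0.0056,0],
  [-0.2018,0.4034,0.0146,0.0187,0.0008,0.0071,0],
  [-0.2466,0.493,0.0178,0.0229,0.0009,0.0087,0],
  [-0.2914,0.5827,0.021,0.0271,0.0011,0.0103,0],
  [-0.3363,0.6723,0.0243,0.0312,0.0013,0.0119,0],
  [-0.3587,0.7172,0.0259,0.0333,0.0013,0.0127,0],
  [-0.3587,0.7172,0.0259,0.0333,0.0013,0.0127,0],
])

```text
time_s: 7.15
tcp_pos: [531.5, 322.2, 252.9]
tcp_rot: [[-0.998, -0.063, 0.011], [-0.064, 0.976, -0.209], [0.002, -0.209, -0.978]]
contact_force: [1.1, -0.6, -1.4]
grip_width: 0.106
grasp_force: 49.1
```

Call:
play_rows([
  [0,0.0117,0.0552,0,0,0,0],
  [0,0.0234,0.1105,0,0,0,0],
  [0,0.0352,0.1657,0,0,0,0],
  [0,0.0469,0.2209,0,0,0,0],
  [0,0.0586,0.2761,0,0,0,0],
  [0,0.0645,0.3037,0,0,0,0],
  [0,0.0703,0.3314,0,0,0,0],
  [0.0001,0.0703,0.3314,0,0,0,0],
  [0.0001,0.0703,0.3314,0,0,0,0],
])

```text
time_s: 8.28
tcp_pos: [532.4, 320.6, 119.7]
tcp_rot: [[-0.998, -0.06, 0.013], [-0.061, 0.976, -0.207], [-0.001, -0.207, -0.978]]
contact_force: [-0.0, 0.4, -0.8]
grip_width: 0.108
grasp_force: 49.0
```

```bash
python3 - <<'E'
from g import *
S=shot("side","p1.png",crop=(150,90,370,290),scale=2.5); T=shot("top",None)
for c in("side","top"):
    print(c,[(round(m["score"],2),np.round(m["pixel"]).tolist(),int(m["mask"].sum())) for m in ctrl.masks_of(c,"ball1")])
E
```

```text
8.275 [532.4 320.6 119.7] 0.10764061189172223 [-0.   0.4 -0.8]
side [(0.69, [256.0, 280.0], 138), (0.66, [253.0, 322.0], 152), (0.61, [245.0, 313.0], 112), (0.49, [238.0, 284.0], 142)]
top [(0.59, [299.0, 216.0], 54), (0.45, [335.0, 227.0], 71), (0.45, [314.0, 229.0], 78), (0.44, [182.0, 199.0], 4711), (0.41, [323.0, 226.0], 76), (0.41, [374.0, 132.0], 667), (0.39, [298.0, 231.0], 74)]
```

View pics/p1.png

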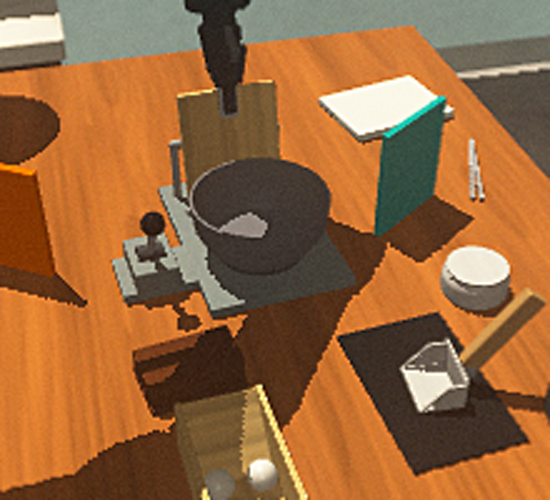

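```bash
python3 - <<'E'
from g import *
p,R=place(106,11.8,13);u=place(0,0,13)[1]@[0,0,-1]
q=p+u*120
D=down(93.5)
calls([[(p,R,0,4,1),(p,R,0,2,0)],[(p,R,0.6,4,0),(q,R,0.6,6,1)],])
E
```

```text
8.475 [532.3 320.7 119.6] 0.11080062427215186 [ 1.  -0.1 -0.9]
CALL 6
  x1 [0.0, 0.0015, 0.0017, 0.0007, 0.0, 0.0, 0]
  x1 [0.0, 0.0031, 0.0033, 0.0014, 0.0, 0.0, 0]
  x1 [0.0, 0.0046, 0.005, 0.0021, 0.0, 0.0, 0]
  x3 [0.0, 0.0061, 0.0066, 0.0028, 0.0, 0.0, 0]
CALL 10
  x4 [0.0, 0.0, 0.0, 0.0, 0.0, 0.0, 0.6]
  x1 [0.0, 0.0, -0.05, 0.0, 0.0, 0.0, 0.6]
  x1 [0.0, 0.0, -0.1, 0.0, 0.0, 0.0, 0.6]
  x1 [0.0, 0.0, -0.15, 0.0, 0.0, 0.0, 0.6]
  x1 [-0.0001, 0.0, -0.2, 0.0, 0.0, 0.0, 0.6]
  x1 [-0.0001, 0.0, -0.25, 0.0, 0.0, 0.0, 0.6]
  x1 [-0.0001, 0.0, -0.3, 0.0, 0.0, 0.0, 0.6]
```

Call:
play_rows([
  [0,0.0031,0.0033,0.0014,0,0,0],
  [0,0.0061,0.0066,0.0028,0,0,0],
  [0,0.0061,0.0066,0.0028,0,0,0],
  [0,0.0061,0.0066,0.0028,0,0,0],
])

```text
time_s: 8.98
tcp_pos: [532.5, 322.7, 117.5]
tcp_rot: [[-0.998, -0.06, 0.015], [-0.061, 0.973, -0.224], [-0.001, -0.225, -0.974]]
contact_force: [-1.2, -0.4, 8.4]
grip_width: 0.107
grasp_force: 50.6
```

Call:
play_rows([
  [0,0,0,0,0,0,0.6],
  [0,0,0,0,0,0,0.6],
  [0,0,0,0,0,0,0.6],
  [0,0,0,0,0,0,0.6],
  [0,0,-0.05,0,0,0,0.6],
  [0,0,-0.1,0,0,0,0.6],
  [0,0,-0.2,0,0,0,0.6],
  [0,0,-0.3,0,0,0,0.6],
])

```text
time_s: 9.98
tcp_pos: [530.2, 349.3, 233.9]
tcp_rot: [[-0.998, -0.059, 0.013], [-0.061, 0.972, -0.225], [0.0, -0.225, -0.974]]
contact_force: [0.7, -1.0, -0.5]
grip_width: 0.601
grasp_force: 0.0
```

```bash
cat >> h.py <<'E'
def down_t(yaw,n,th):  # tool down with tool y at yaw, then scoop nose raised by th deg; n = nose azimuth
    a=np.radians(n); ax=np.cross([np.cos(a),np.sin(a),0],[0,0,1.]) # nose x up: + raises nose
    return Ro.from_rotvec(np.radians(th)*ax).as_matrix()@down(yaw)
E
python3 - <<'E'
from g import *
shot("side","p2.png",crop=(180,90,300,240),scale=3)
D=down(90); k=18.7
G=np.array([726.,-60,89])
calls([[([640,130,260],D,1,7,0)],[(G+[0,0,140],D,1,5,0)]])
E
```

```text
9.975 [530.2 349.3 233.9] 0.6008095940547591 [ 0.7 -1.  -0.5]
CALL 7
  x7 [-0.2399, -0.5646, 0.0611, -0.0361, 0.0011, 0.0097, 1]
CALL 5
  x5 [-0.215, -0.475, 0.0775, 0.0, 0.0, 0.0, 1]
```

View pics/p2.png

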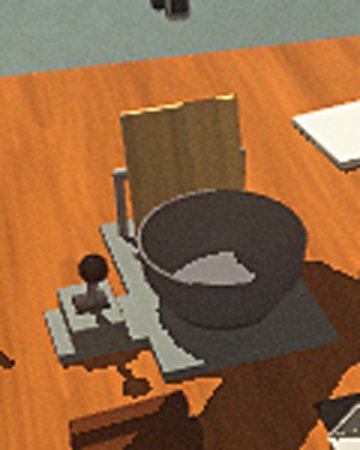

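Call:
play_rows([
  [-0.2399,-0.5646,0.0611,-0.0361,0.0011,0.0097,1],
  [-0.2399,-0.5646,0.0611,-0.0361,0.0011,0.0097,1],
  [-0.2399,-0.5646,0.0611,-0.0361,0.0011,0.0097,1],
  [-0.2399,-0.5646,0.0611,-0.0361,0.0011,0.0097,1],
  [-0.2399,-0.5646,0.0611,-0.0361,0.0011,0.0097,1],
  [-0.2399,-0.5646,0.0611,-0.0361,0.0011,0.0097,1],
  [-0.2399,-0.5646,0.0611,-0.0361,0.0011,0.0097,1],
])

```text
time_s: 10.9
tcp_pos: [639.2, 132.0, 259.6]
tcp_rot: [[-1.0, -0.003, -0.001], [-0.003, 1.0, 0.001], [0.001, 0.001, -1.0]]
contact_force: [-0.7, 0.1, -0.1]
grip_width: 0.999
grasp_force: 0.0
```

```bash
python3 - <<'E'
from h import *
s=ctrl.read_state();print(s["time_s"],s["tcp_pos"],s["joints"])
S=shot("side");T=shot("top")
ms={}
for c,F in(("side",S),("top",T)):
    m=ctrl.masks_of(c,"scoop_grip")[0];ys,xs=np.nonzero(m["mask"]);ms[c]=m["mask"]
    # handle end: the extreme pixel in mask
    i=np.argmin(ys); print(c,m["score"],xs.min(),xs.max(),ys.min(),ys.max(),xs[ys<=ys.min()+1].mean(), xs[xs>=xs.max()-1].mean(),ys[xs>=xs.max()-1].mean())
    g=[G for G in ctrl.masks_of(c,"guard")];print([(round(a["score"],2),np.round(a["pixel"]).tolist()) for a in g])
    # compare with prediction, handle axis at scoop yaw 180
    for o in((652,-60),): print([proj(F,np.array([o[0]-x*1.,o[1],z+4])) for x,z in((-90,108),(-74,85),(-31,24),(23,0))])
    hsv=cv2.cvtColor(F["pixels"],cv2.COLOR_RGB2HSV)
    for r in range(ys.min(),ys.max()+1,6 if c=="top" else 8): print(r,xs[ys==r].min(),xs[ys==r].max(),end="; ")
    print()
E
```

```text
10.9 [639.2 132.  259.6] [-23.7  25.2  11.3  85.8  -5.2  69.5  78.5]Traceback (most recent call last):
  File "<stdin>", line 6, in <module>
IndexError: list index out of range
```

Call:
play_rows([
  [-0.215,-0.4775,0.0775,0,0,0,1],
  [-0.215,-0.4775,0.0775,0,0,0,1],
  [-0.215,-0.4775,0.0775,0,0,0,1],
  [-0.215,-0.4775,0.0775,0,0,0,1],
  [-0.215,-0.4775,0.0775,0,0,0,1],
])

```text
time_s: 11.68
tcp_pos: [725.9, -62.6, 228.1]
tcp_rot: [[-1.0, 0.002, -0.001], [0.002, 1.0, -0.001], [0.001, -0.001, -1.0]]
contact_force: [0.2, 0.1, -0.2]
grip_width: 1.003
grasp_force: 0.0
```

```bash
python3 - <<'E'
from h import *
d=json.load(open("cmd.json"));d["p"][1]-=1;json.dump(d,open("cmd.json","w"))
s=ctrl.read_state();print(s["time_s"],s["tcp_pos"],d["p"],s["joints"])
shot("side","p3.png",crop=(270,130,420,300),scale=3)
D=down(90);G=np.array([726.,-61,70.3])
calls([[(G,D,1,5,0),(G,D,1,1,0)],[(G,D,0,7,0)],[(G+[0,0,150],D,0,8,1)]])
E
```

```text
11.675 [725.9 -62.6 228.1] [725.9836494499842, -60.99643454307875, 229.01449498841987] [-7.  34.4 13.6 75.6 -8.  71.  96.8]
CALL 6
  x6 [0.0001, 0.0, 0.3968, 0.0, 0.0, 0.0, 1]
CALL 7
  x7 [0.0, 0.0, 0.0, 0.0, 0.0, 0.0, 0]
CALL 8
  x1 [0.0, 0.0, -0.0469, 0.0, 0.0, 0.0, 0]
  x1 [0.0, 0.0, -0.0938, 0.0, 0.0, 0.0, 0]
  x1 [-0.0001, 0.0, -0.1406, 0.0, 0.0, 0.0, 0]
  x1 [-0.0001, 0.0, -0.1875, 0.0, 0.0, 0.0, 0]
  x1 [-0.0001, 0.0, -0.2344, 0.0, 0.0, 0.0, 0]
  x1 [-0.0001, 0.0, -0.2813, 0.0, 0.0, 0.0, 0]
  x1 [-0.0001, 0.0, -0.3281, 0.0, 0.0, 0.0, 0]
  x1 [-0.0001, 0.0, -0.375, 0.0, 0.0, 0.0, 0]
```

View pics/p3.png

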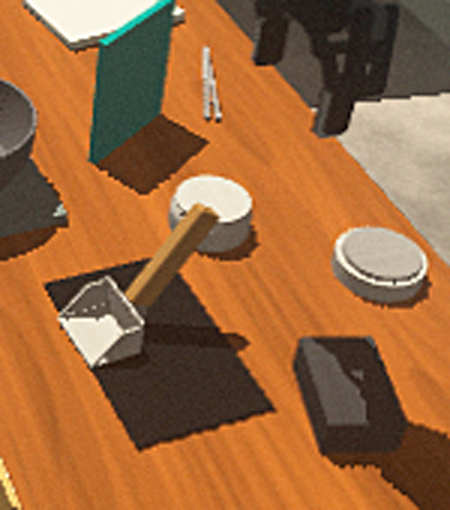

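```bash
python3 - <<'E'
from h import *
s=ctrl.read_state();p=np.array(s["tcp_pos"])
json.dump({"p":[725.98,-61,229.0],"R":down(90).tolist()},open("cmd.json","w"))
S=shot("side");T=shot("top","p4.png",crop=(190,60,370,200),scale=4)
for c in("side","top"):
    for n in("scoop_grip","scoop"): print(c,n,[(round(m["score"],2),np.round(m["pixel"]).tolist(),int(m["mask"].sum())) for m in ctrl.masks_of(c,n)])
# side-only estimate: handle end at z 112, lip
f=lambda u,v:(270+u/3-.5+.17,130+v/3-.33)
print("hend",at_z(S,f(208,212),110),"pan corners z4: nose",at_z(S,f(95,367),6),at_z(S,f(60,322),6),"back",at_z(S,f(145,325),38),at_z(S,f(98,280),38),"handle base",at_z(S,f(138,295),30))
E
```

```text
side scoop_grip [(0.9, [312.0, 233.0], 943), (0.28, [384.0, 263.0], 1147)]
side scoop [(0.94, [314.0, 227.0], 957)]
top scoop_grip []
top scoop [(0.67, [183.0, 192.0], 4093), (0.37, [338.0, 217.0], 2277)]
hend [697.2 -24.9 110. ] pan corners z4: nose [593.3 -71.5   6. ] [581.8 -16.2   6. ] back [635.2 -65.8  38. ] [616.5  -6.8  38. ] handle base [646.2 -24.7  30. ]
```

View pics/p4.png

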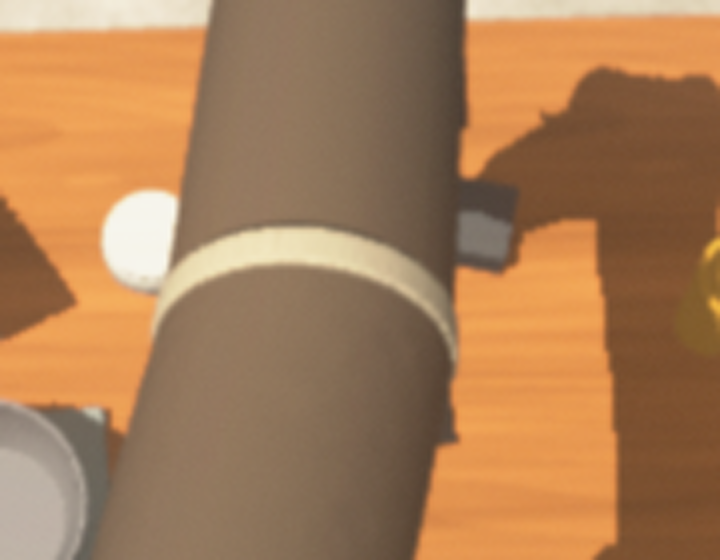

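Call:
play_rows([
  [0.375,-0.7,0,0,0,0,1],
  [0.375,-0.7,0,0,0,0,1],
  [0.375,-0.7,0,0,0,0,1],
  [0.375,-0.7,0,0,0,0,1],
  [0.375,-0.7,0,0,0,0,1],
  [0.375,-0.7,0,0,0,0,1],
])

```text
time_s: 12.78
tcp_pos: [572.1, -347.0, 230.0]
tcp_rot: [[-1.0, 0.008, -0.0], [0.008, 1.0, -0.003], [0.0, -0.003, -1.0]]
contact_force: [-0.0, 0.0, 0.6]
grip_width: 1.0
grasp_force: 0.0
```

```bash
python3 - <<'E'
from h import *
from scipy.optimize import minimize
json.dump({"p":[725.98-150,-61-280,229.0],"R":down(90).tolist()},open("cmd.json","w"))
S=shot("side");T=shot("top")
# scoop wire model -> silhouette hulls (pan, handle)
pan=[(-23,-31,0),(-23,31,0),(23,-31,0),(23,31,0),(-23,-31,34),(-23,31,34),(0,-31,30),(0,31,30),(23,-31,4),(23,31,4)]
d=np.array([-.574,0,.819]);n=np.array([.819,0,.574])
e=np.array([-90,0,108.]);b=np.array([-30,0,22.])
han=[q+s*12*n+np.array([0,w,0]) for q in(b,e) for s in(-1,1) for w in(-7,7)]
mk={}
for c in("side","top"):
    r=[m for n_ in("scoop","scoop_grip") for m in ctrl.masks_of(c,n_) if 600*(.4 if c=="top" else 1)<m["mask"].sum()<1500]
    r.sort(key=lambda m:-m["score"]);print(c,[(m["score"],m["pixel"]) for m in r]);mk[c]=r[0]["mask"].astype(np.uint8) if r else None
def sil(F,v):
    im=np.zeros((384*4,512*4),np.uint8)
    for P in(pan,han):
        q=np.array([(proj(F,np.r_[v[:2],4]+Rz(v[2])@np.array(p))+.5)*4 for p in P])
        cv2.fillConvexPoly(im,cv2.convexHull(np.int32(q)),255)
    return cv2.resize(im,(512,384),interpolation=cv2.INTER_AREA)/255.
def cost(v,each=False):
    o=[]
    for F,c in((S,"side"),(T,"top")):
        if mk[c] is None: continue
        s=sil(F,v);m=mk[c];o.append(1-np.minimum(s,m).sum()/np.maximum(s,m).sum())
    return o if each else sum(o)
best=min((minimize(cost,[608,-35,a],method="Nelder-Mead",options=dict(initial_simplex=[[608,-35,a],[618,-35,a],[608,-25,a],[608,-35,a+15]])) for a in(165,180,195,210)),key=lambda r:r.fun)
print(best.x,best.fun,cost(best.x,True))
v=best.x;print("grip",np.r_[v[:2],4]+Rz(v[2])@[-74,0,85])
for n_,F in(("side",S),("top",T)):
    im=F["pixels"][:,:,::-1].copy();s=(sil(F,v)>.5).astype(np.uint8)
    for k,mm in((0,s),(1,mk[n_])): 
        if mm is not None: cv2.drawContours(im,cv2.findContours(mm,0,1)[0],-1,(0,0,255) if k==0 else (0,255,0),1)
    x,y=np.int32(proj(F,[v[0]+40,v[1],40]));globals()[n_]=cv2.resize(im[y-40:y+40,x-40:x+40],(400,400),interpolation=cv2.INTER_NEAREST)
cv2.imwrite("pics/p5.png",np.hstack([side,top]))
E
```

```text
side [(0.72, [312.2, 229.0]), (0.66, [311.6, 231.5])]
top [(0.87, [263.2, 166.1]), (0.85, [262.6, 158.6])]
[609.  -35.7 188.6] 0.20470729397891352 [np.float64(0.09778047744330065), np.float64(0.10692681653561287)]
grip [682.2 -24.6  89. ]
```

View pics/p5.png

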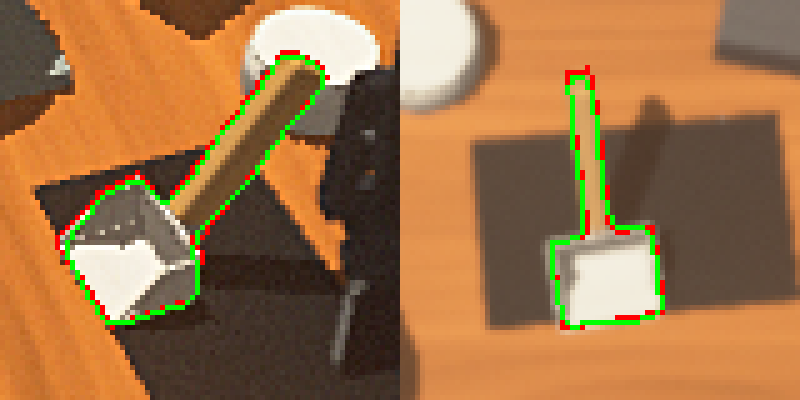

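```bash
python3 - <<'E'
from h import *
D=down(98.6);G=np.array([682.2,-24.6,70.3])
U=G+[0,0,110]
calls([[(U,D,1,7,0),(U,D,1,1,0)],[(G,D,1,4,1),(G,D,1,1,0),(G,D,0,7,0)],[(G+[0,0,150],D,0,6,1)]])
E
```

```text
CALL 8
  x8 [-0.2656, 0.791, 0.1217, 0.0, 0.0, -0.0239, 1]
CALL 12
  x1 [0.0, 0.0, 0.0688, 0.0, 0.0, 0.0, 1]
  x1 [0.0, 0.0, 0.1375, 0.0, 0.0, 0.0, 1]
  x1 [0.0, 0.0, 0.2063, 0.0, 0.0, 0.0, 1]
  x2 [0.0, 0.0, 0.275, 0.0, 0.0, 0.0, 1]
  x7 [0.0, 0.0, 0.275, 0.0, 0.0, 0.0, 0]
CALL 6
  x1 [0.0, 0.0, -0.0625, 0.0, 0.0, 0.0, 0]
  x1 [0.0, 0.0, -0.125, 0.0, 0.0, 0.0, 0]
  x1 [0.0, 0.0, -0.1875, 0.0, 0.0, 0.0, 0]
  x1 [0.0, 0.0, -0.25, 0.0, 0.0, 0.0, 0]
  x1 [0.0, 0.0, -0.3125, 0.0, 0.0, 0.0, 0]
  x1 [0.0, 0.0, -0.375, 0.0, 0.0, 0.0, 0]
```

Call:
play_rows([
  [-0.2656,0.791,0.1217,0,0,-0.0239,1],
  [-0.2656,0.791,0.1217,0,0,-0.0239,1],
  [-0.2656,0.791,0.1217,0,0,-0.0239,1],
  [-0.2656,0.791,0.1217,0,0,-0.0239,1],
  [-0.2656,0.791,0.1217,0,0,-0.0239,1],
  [-0.2656,0.791,0.1217,0,0,-0.0239,1],
  [-0.2656,0.791,0.1217,0,0,-0.0239,1],
  [-0.2656,0.791,0.1217,0,0,-0.0239,1],
], grip_force=110)

```text
time_s: 14.08
tcp_pos: [682.0, -26.2, 180.5]
tcp_rot: [[-0.989, -0.149, 0.0], [-0.149, 0.989, -0.001], [-0.0, -0.001, -1.0]]
contact_force: [-0.2, -1.1, -0.3]
grip_width: 0.998
grasp_force: 0.0
```

Call:
play_rows([
  [0,0,0.0688,0,0,0,1],
  [0,0,0.1375,0,0,0,1],
  [0,0,0.2063,0,0,0,1],
  [0,0,0.275,0,0,0,1],
  [0,0,0.275,0,0,0,1],
  [0,0,0.275,0,0,0,0],
  [0,0,0.275,0,0,0,0],
  [0,0,0.275,0,0,0,0],
  [0,0,0.275,0,0,0,0],
  [0,0,0.275,0,0,0,0],
  [0,0,0.275,0,0,0,0],
  [0,0,0.275,0,0,0,0],
])

```text
time_s: 15.58
tcp_pos: [682.6, -24.5, 70.9]
tcp_rot: [[-0.989, -0.15, 0.001], [-0.15, 0.989, 0.0], [-0.001, -0.0, -1.0]]
contact_force: [0.3, 0.5, 6.3]
grip_width: 0.153
grasp_force: 107.1
```

Call:
play_rows([
  [0,0,-0.0625,0,0,0,0],
  [0,0,-0.125,0,0,0,0],
  [0,0,-0.1875,0,0,0,0],
  [0,0,-0.25,0,0,0,0],
  [0,0,-0.3125,0,0,0,0],
  [0,0,-0.375,0,0,0,0],
])

```text
time_s: 16.32
tcp_pos: [681.8, -24.6, 220.3]
tcp_rot: [[-0.989, -0.15, -0.001], [-0.15, 0.989, -0.0], [0.001, 0.0, -1.0]]
contact_force: [0.7, -0.2, -1.8]
grip_width: 0.147
grasp_force: 107.1
```

```bash
cat >> h.py <<'E'
TCP_S=np.array([-74,0,66.3])  # TCP in scoop frame
def scoop(lip,naz,th):
    """lip: world point of the lip's middle underside; naz nose azimuth; th nose up. -> TCP pose"""
    a=np.radians(naz); x=np.array([np.cos(a),np.sin(a),0]); ax=np.cross(x,[0,0,1.])
    Q=Ro.from_rotvec(np.radians(th)*ax).as_matrix()
    Rs=Q@np.c_[x,np.cross([0,0,1],x),[0,0,1]]
    return np.array(lip)+Rs@(TCP_S-[23,0,0]), Q@down(naz-90)
def st(): 
    s=ctrl.read_state();print(s["time_s"],s["tcp_pos"],"f",s["contact_force"],"w",round(s["grip_width"],3),"j",s["joints"]);return s
E
python3 - <<'E'
from h import *
s=st()
N=90+TY
A=scoop(tray(0,-60,130),N,0); B=scoop(tray(0,-60,90),N,-17); C=scoop(tray(0,-44,8.5),N,-17)
calls([[(A[0],A[1],0,12,1),(*A,0,1,0)],[(*B,0,3,1),(*C,0,5,1),(*C,0,2,0)]])
E
```

```text
16.325 [681.8 -24.6 220.3] f [ 0.7 -0.2 -1.8] w 0.147 j [ -9.2  29.8  10.9  83.9  -5.9  66.9 101.2]
CALL 13
  x1 [0.0587, -0.0663, 0.005, 0.0, 0.0, 0.0223, 0]
  x1 [0.1174, -0.1327, 0.01, 0.0, 0.0, 0.0446, 0]
  x1 [0.1761, -0.199, 0.015, 0.0, 0.0, 0.0669, 0]
  x1 [0.2349, -0.2653, 0.02, 0.0, 0.0, 0.0892, 0]
  x1 [0.2936, -0.3317, 0.025, 0.0, 0.0, 0.1115, 0]
  x1 [0.3523, -0.398, 0.03, 0.0, 0.0, 0.1338, 0]
  x1 [0.411, -0.4643, 0.035, 0.0, 0.0, 0.156, 0]
  x1 [0.4697, -0.5307, 0.04, 0.0, 0.0, 0.1783, 0]
  x1 [0.5284, -0.597, 0.045, 0.0, 0.0, 0.2006, 0]
  x1 [0.5871, -0.6633, 0.05, 0.0, 0.0, 0.2229, 0]
  x1 [0.6458, -0.7297, 0.055, 0.0, 0.0, 0.2452, 0]
  x2 [0.7046, -0.796, 0.06, 0.0, 0.0, 0.2675, 0]
CALL 10
  x1 [0.0197, 0.0, 0.0121, 0.0, -0.0157, 0.0, 0]
  x1 [0.0394, 0.0, 0.0243, 0.0, -0.0315, 0.0, 0]
  x1 [0.0591, 0.0, 0.0364, 0.0, -0.0472, 0.0, 0]
  x1 [0.0671, 0.0, 0.0771, 0.0, -0.0472, 0.0, 0]
  x1 [0.0751, 0.0, 0.1179, 0.0, -0.0472, 0.0, 0]
  x1 [0.0831, 0.0, 0.1586, 0.0, -0.0472, 0.0, 0]
  x1 [0.0911, 0.0, 0.1994, 0.0, -0.0472, 0.0, 0]
  x3 [0.0991, 0.0, 0.2401, 0.0, -0.0472, 0.0, 0]
```

Call:
play_rows([
  [0.0587,-0.0663,0.005,0,0,0.0223,0],
  [0.1174,-0.1327,0.01,0,0,0.0446,0],
  [0.1761,-0.199,0.015,0,0,0.0669,0],
  [0.2349,-0.2653,0.02,0,0,0.0892,0],
  [0.2936,-0.3317,0.025,0,0,0.1115,0],
  [0.3523,-0.398,0.03,0,0,0.1338,0],
  [0.411,-0.4643,0.035,0,0,0.156,0],
  [0.4697,-0.5307,0.04,0,0,0.1783,0],
  [0.5284,-0.597,0.045,0,0,0.2006,0],
  [0.5871,-0.6633,0.05,0,0,0.2229,0],
  [0.6458,-0.7297,0.055,0,0,0.2452,0],
  [0.7046,-0.796,0.06,0,0,0.2675,0],
  [0.7046,-0.796,0.06,0,0,0.2675,0],
])

```text
time_s: 17.95
tcp_pos: [448.4, -384.2, 195.9]
tcp_rot: [[-0.034, 0.999, -0.002], [0.999, 0.034, -0.001], [-0.001, -0.002, -1.0]]
contact_force: [-0.9, -0.0, -1.4]
grip_width: 0.15
grasp_force: 107.2
```

```bash
cat > fit.py <<'E'
from h import *
from scipy.optimize import minimize
pan=[(-23,-31,0),(-23,31,0),(23,-31,0),(23,31,0),(-23,-31,34),(-23,31,34),(0,-31,30),(0,31,30),(23,-31,4),(23,31,4)]
def polys(): return pan
def sil(F,o,Rs,P=pan):
    im=np.zeros((384*4,512*4),np.uint8)
    q=np.array([(proj(F,o+Rs@np.array(p,float))+.5)*4 for p in P])
    cv2.fillConvexPoly(im,cv2.convexHull(np.int32(q)),255)
    return cv2.resize(im,(512,384),interpolation=cv2.INTER_AREA)/255.
def trayov(F,k,col=(0,255,0),offs=(0,0)):
    pts=[[tray(x,y,60) for x,y in((-41,-126),(41,-126),(41,156),(-41,156),(-41,-126))],[tray(x,y,60) for x,y in((-35,-126),(35,-126),(35,156),(-35,156),(-35,-126))]]
    im=cv2.resize(F["pixels"][:,:,::-1],None,fx=k,fy=k,interpolation=cv2.INTER_CUBIC)
    for p in pts: cv2.polylines(im,[np.int32([(proj(F,q)+.5)*k for q in p])],False,col,1,cv2.LINE_AA)
    return im
E
python3 - <<'E'
from fit import *
st();S=shot("side");T=shot("top")
N=90+TY
o=tray(0,-83,130);Rs=Rz(N)
k=4;ims=[]
for F in(S,T):
    im=trayov(F,k)
    q=[np.int32((proj(F,o+Rs@np.array(p,float))+.5)*k) for p in pan]
    for i,j in((0,1),(1,3),(3,2),(2,0),(0,4),(1,5),(4,5),(4,6),(5,7),(6,8),(7,9)): cv2.line(im,tuple(map(int,q[i])),tuple(map(int,q[j])),(0,0,255),1)
    x,y=np.int32(proj(F,tray(0,-30,60))*k); ims.append(cv2.resize(im[max(0,y-330):y+330,max(0,x-260):x+260],(400,500)))
cv2.imwrite("pics/p6.png",np.hstack(ims))
E
```

```text
17.95 [ 448.4 -384.2  195.9] f [-0.9 -0.  -1.4] w 0.15 j [  8.2  25.1  37.7 100.7 -17.3  60.1  53.9]
```

View pics/p6.png

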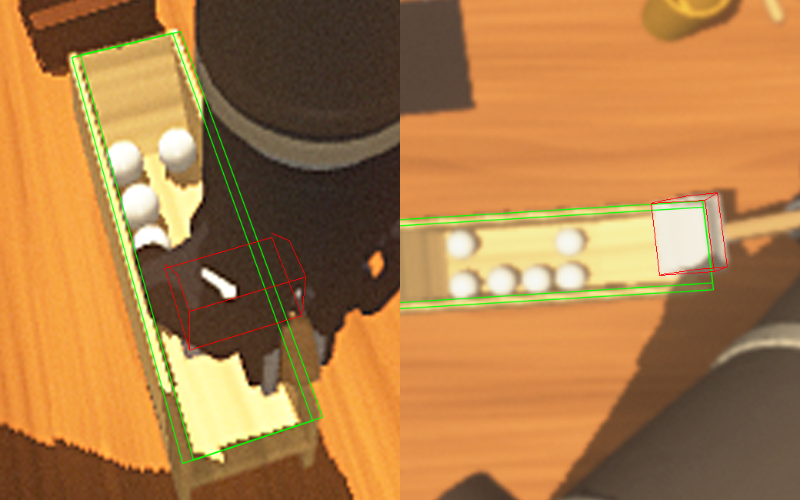

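Call:
play_rows([
  [0.0197,0,0.0121,0,-0.0157,0,0],
  [0.0394,0,0.0243,0,-0.0315,0,0],
  [0.0591,0,0.0364,0,-0.0472,0,0],
  [0.0671,0,0.0771,0,-0.0472,0,0],
  [0.0751,0,0.1179,0,-0.0472,0,0],
  [0.0831,0,0.1586,0,-0.0472,0,0],
  [0.0911,0,0.1994,0,-0.0472,0,0],
  [0.0991,0,0.2401,0,-0.0472,0,0],
  [0.0991,0,0.2401,0,-0.0472,0,0],
])

```text
time_s: 19.18
tcp_pos: [449.4, -342.5, 99.2]
tcp_rot: [[-0.038, 0.999, 0.011], [0.956, 0.039, -0.292], [-0.292, -0.0, -0.956]]
contact_force: [-0.1, 0.4, -1.2]
grip_width: 0.152
grasp_force: 107.5
```

```bash
python3 - <<'E'
from h import *
st();N=90+TY
C=scoop(tray(0,-25,7),N,-8);D=scoop(tray(0,10,6.5),N,-3);E=scoop(tray(0,60,6.5),N,-3)
calls([[(*C,0,3,1),(*D,0,4,1),(*E,0,6,1),(*E,0,1,0)]])
E
```

```text
19.175 [ 449.4 -342.5   99.2] f [-0.1  0.4 -1.2] w 0.152 j [ -8.9  27.6  41.2 118.2  -5.8  31.8  34.5]
CALL 14
  x1 [0.0079, 0.0, 0.0099, 0.0, 0.0083, 0.0, 0]
  x1 [0.0157, 0.0, 0.0198, 0.0, 0.0167, 0.0, 0]
  x1 [0.0236, 0.0, 0.0297, 0.0, 0.025, 0.0, 0]
  x1 [0.0421, 0.0, 0.0295, 0.0, 0.0284, 0.0, 0]
  x1 [0.0606, 0.0, 0.0293, 0.0, 0.0319, 0.0, 0]
  x1 [0.0791, 0.0, 0.0292, 0.0, 0.0354, 0.0, 0]
  x1 [0.0977, 0.0001, 0.029, 0.0, 0.0389, 0.0, 0]
  x1 [0.1176, 0.0001, 0.0229, 0.0, 0.0389, 0.0, 0]
  x1 [0.1375, 0.0001, 0.0168, 0.0, 0.0389, 0.0, 0]
  x1 [0.1574, 0.0001, 0.0107, 0.0, 0.0389, 0.0, 0]
  x1 [0.1773, 0.0001, 0.0046, 0.0, 0.0389, 0.0, 0]
  x1 [0.1973, 0.0001, -0.0015, 0.0, 0.0389, 0.0, 0]
  x2 [0.2172, 0.0001, -0.0076, 0.0, 0.0389, 0.0, 0]
```

Call:
play_rows([
  [0.0079,0,0.0099,0,0.0083,0,0],
  [0.0157,0,0.0198,0,0.0167,0,0],
  [0.0236,0,0.0297,0,0.025,0,0],
  [0.0421,0,0.0295,0,0.0284,0,0],
  [0.0606,0,0.0293,0,0.0319,0,0],
  [0.0791,0,0.0292,0,0.0354,0,0],
  [0.0977,0,0.029,0,0.0389,0,0],
  [0.1176,0,0.0229,0,0.0389,0,0],
  [0.1375,0,0.0168,0,0.0389,0,0],
  [0.1574,0,0.0107,0,0.0389,0,0],
  [0.1773,0,0.0046,0,0.0389,0,0],
  [0.1973,0,-0.0015,0,0.0389,0,0],
  [0.2172,0.0001,-0.0076,0,0.0389,0,0],
  [0.2172,0.0001,-0.0076,0,0.0389,0,0],
])

```text
time_s: 20.92
tcp_pos: [446.3, -257.2, 77.7]
tcp_rot: [[-0.041, 0.999, 0.002], [0.998, 0.041, -0.052], [-0.052, 0.0, -0.999]]
contact_force: [-0.6, -0.7, -3.0]
grip_width: 0.15
grasp_force: 107.3
```

```bash
cat >> h.py <<'E'
def mont(fn,k=4):
    S=shot("side");T=shot("top")
    s=cv2.resize(S["pixels"][235:375,200:320,::-1],(480,560),interpolation=cv2.INTER_CUBIC)
    t=cv2.resize(T["pixels"][190:260,270:400,::-1],(520,280),interpolation=cv2.INTER_CUBIC)
    c=np.zeros((560,800,3),np.uint8);c[:,:320]=s[:,80:400];c[:280,320:800]=t[:,:480]
    b=cv2.resize(T["pixels"][165:230,145:225,::-1],(345,280),interpolation=cv2.INTER_CUBIC);c[280:,320:665]=b
    cv2.imwrite("pics/"+fn,c)
    for n,F in(("side",S),("top",T)):
        print(n,[(round(m["score"],2),at_z(F,m["pixel"],20)[:2].round().tolist()) for m in ctrl.masks_of(n,"ball1") if m["mask"].sum()<300])
E
python3 - <<'E'
from h import *
st();mont("p7.png")
E
```

```text
20.925 [ 446.3 -257.2   77.7] f [-0.6 -0.7 -3. ] w 0.15 j [ -0.9  25.7  30.1 118.  -15.9  39.   41.3]
side []
top [(0.64, [435.0, -198.0]), (0.49, [464.0, -157.0]), (0.4, [427.0, -163.0])]
```

View pics/p7.png

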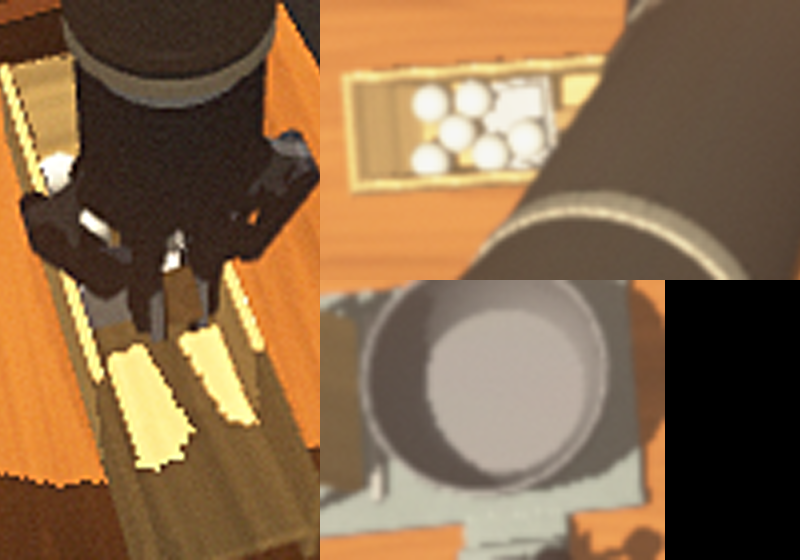

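```bash
cat > pass2.py <<'E'
from h import *
import sys
y0=float(sys.argv[1]);y1=float(sys.argv[2]); x0=float(sys.argv[3]) if len(sys.argv)>3 else 0
N=90+TY
n=max(2,int(abs(y1-y0)/9)+1)
E1=scoop(tray(x0,y1,5.5),N,-3);E2=scoop(tray(x0,y1+8,14),N,12);E3=scoop(tray(x0,y1+12,32),N,28);E4=scoop(tray(x0,y1+6,120),N,33)
calls([[(*E1,0,n,1),(*E1,0,1,0),(*E2,0,3,1),(*E3,0,3,1),(*E4,0,5,1),(*E4,0,1,0)]])
E
python3 pass2.py 60 92
```

```text
CALL 17
  x1 [0.02, 0.0, -0.0004, 0.0, 0.0, 0.0, 0]
  x1 [0.04, 0.0, -0.0008, 0.0, 0.0, 0.0, 0]
  x1 [0.06, 0.0, -0.0012, 0.0, 0.0, 0.0, 0]
  x2 [0.08, 0.0, -0.0016, 0.0, 0.0, 0.0, 0]
  x1 [0.0747, 0.0, 0.0137, 0.0, 0.0139, 0.0, 0]
  x1 [0.0695, 0.0, 0.0291, 0.0, 0.0277, 0.0, 0]
  x1 [0.0642, 0.0, 0.0445, 0.0, 0.0416, 0.0, 0]
  x1 [0.0614, 0.0, 0.0561, 0.0, 0.0564, 0.0, 0]
  x1 [0.0586, 0.0, 0.0676, 0.0, 0.0713, 0.0, 0]
  x1 [0.0558, 0.0, 0.0792, 0.0, 0.0861, 0.0, 0]
  x1 [0.0504, 0.0, 0.0405, 0.0, 0.0889, 0.0, 0]
  x1 [0.045, 0.0, 0.0019, 0.0, 0.0916, 0.0, 0]
  x1 [0.0397, 0.0, -0.0368, 0.0, 0.0944, 0.0, 0]
  x1 [0.0343, 0.0, -0.0754, 0.0, 0.0972, 0.0, 0]
  x2 [0.0289, 0.0, -0.1141, 0.0, 0.1, 0.0, 0]
```

Call:
play_rows([
  [0.02,0,-0.0004,0,0,0,0],
  [0.04,0,-0.0008,0,0,0,0],
  [0.06,0,-0.0012,0,0,0,0],
  [0.08,0,-0.0016,0,0,0,0],
  [0.08,0,-0.0016,0,0,0,0],
  [0.0747,0,0.0137,0,0.0139,0,0],
  [0.0695,0,0.0291,0,0.0277,0,0],
  [0.0642,0,0.0445,0,0.0416,0,0],
  [0.0614,0,0.0561,0,0.0564,0,0],
  [0.0586,0,0.0676,0,0.0713,0,0],
  [0.0558,0,0.0792,0,0.0861,0,0],
  [0.0504,0,0.0405,0,0.0889,0,0],
  [0.045,0,0.0019,0,0.0916,0,0],
  [0.0397,0,-0.0368,0,0.0944,0,0],
  [0.0343,0,-0.0754,0,0.0972,0,0],
  [0.0289,0,-0.1141,0,0.1,0,0],
  [0.0289,0,-0.1141,0,0.1,0,0],
])

```text
time_s: 23.25
tcp_pos: [446.3, -245.0, 123.2]
tcp_rot: [[-0.034, 0.999, -0.02], [0.839, 0.04, 0.543], [0.543, 0.002, -0.839]]
contact_force: [1.5, 0.8, -2.2]
grip_width: 0.146
grasp_force: 107.7
```

```bash
cat > bm.py <<'E'
from h import *
# white-pixel check: ball blobs by masks, and white area in tray/pan region of the top view
def balls():
    T=shot("top");S=shot("side");out=[]
    for n,F in(("side",S),("top",T)):
        print(n,[(round(m["score"],2),np.round(m["pixel"]).tolist(),at_z(F,m["pixel"],20)[:2].round().tolist(),int(m["mask"].sum())) for m in ctrl.masks_of(n,"ball1") if m["mask"].sum()<300])
    return S,T
E
python3 - <<'E'
from bm import *
st();S,T=balls();mont("p8.png")
p,R=load();print(p,R[:,2])
E
```

```text
23.25 [ 446.3 -245.   123.2] f [ 1.5  0.8 -2.2] w 0.146 j [ 27.1  34.7  17.5 100.3 -33.3  75.3  63.1]
side [(0.75, [275.0, 328.0], [472.0, -259.0], 147), (0.57, [255.0, 336.0], [428.0, -265.0], 160), (0.56, [256.0, 326.0], [435.0, -245.0], 155)]
top [(0.66, [307.0, 221.0], [443.0, -153.0], 98), (0.61, [339.0, 225.0], [430.0, -243.0], 57), (0.59, [317.0, 222.0], [438.0, -180.0], 62), (0.5, [311.0, 214.0], [463.0, -165.0], 108)]
side [(0.7, [465.0, -256.0]), (0.58, [431.0, -244.0]), (0.54, [439.0, -87.0]), (0.54, [428.0, -263.0]), (0.49, [438.0, -44.0])]
top [(0.48, [470.0, -167.0]), (0.44, [434.0, -266.0]), (0.4, [437.0, -237.0])]
[ 445.7 -244.2  122.8] [-0.   0.5 -0.8]
```

View pics/p8.png

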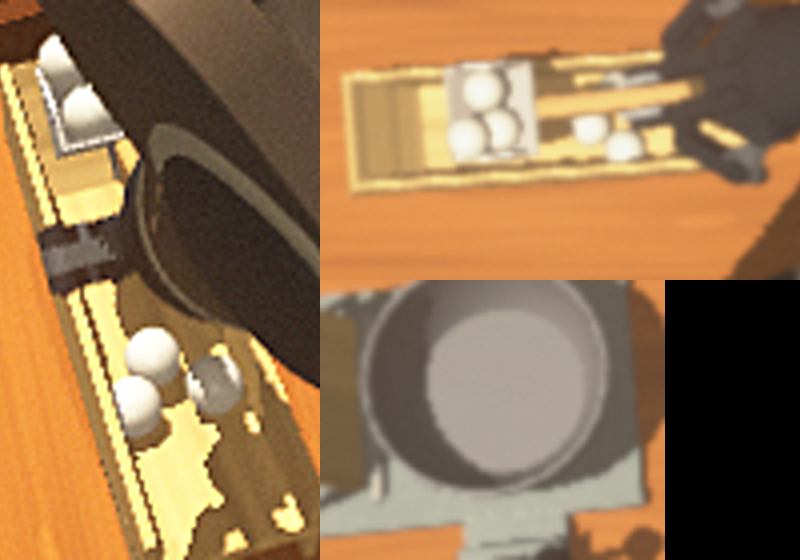

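```bash
cat > pour.py <<'E'
from h import *
N=90+MY
P0=scoop(np.r_[load()[0][0]+10,-60,165],N,33)
P1=scoop(mach(0,-25,150),N,33)
q=[scoop(mach(0,-20,z),N,t) for z,t in((135,12),(120,-8),(100,-28),(86,-47))]
U=scoop(mach(0,-40,160),N,-10)
calls([[(*P0,0,5,1),(*P1,0,11,1),(*P1,0,1,0)],[(*q[0],0,3,1),(*q[1],0,3,1),(*q[2],0,3,1),(*q[3],0,3,1),(*q[3],0,4,0)]])
E
python3 pour.py
```

```text
CALL 17
  x1 [0.04, 0.0099, -0.0008, 0.0004, 0.0, -0.0006, 0]
  x1 [0.08, 0.0198, -0.0017, 0.0007, 0.0, -0.0011, 0]
  x1 [0.12, 0.0298, -0.0025, 0.0011, 0.0, -0.0017, 0]
  x1 [0.16, 0.0397, -0.0034, 0.0014, 0.0, -0.0022, 0]
  x1 [0.2, 0.0496, -0.0042, 0.0018, 0.0, -0.0028, 0]
  x1 [0.2408, 0.0712, 0.0264, 0.0018, 0.0, -0.0028, 0]
  x1 [0.2816, 0.0928, 0.0569, 0.0018, 0.0, -0.0028, 0]
  x1 [0.3225, 0.1143, 0.0875, 0.0018, 0.0, -0.0028, 0]
  x1 [0.3633, 0.1359, 0.1181, 0.0018, 0.0, -0.0028, 0]
  x1 [0.4041, 0.1575, 0.1487, 0.0018, 0.0, -0.0028, 0]
  x1 [0.4449, 0.179, 0.1793, 0.0018, 0.0, -0.0028, 0]
  x1 [0.4857, 0.2006, 0.2099, 0.0018, 0.0, -0.0028, 0]
  x1 [0.5265, 0.2222, 0.2405, 0.0018, 0.0, -0.0028, 0]
  x1 [0.5673, 0.2437, 0.271, 0.0018, 0.0, -0.0028, 0]
  x1 [0.6082, 0.2653, 0.3016, 0.0018, 0.0, -0.0028, 0]
  x2 [0.649, 0.2869, 0.3322, 0.0018, 0.0, -0.0028, 0]
CALL 16
  x1 [0.0219, 0.0, -0.0125, 0.0, -0.0195, 0.0, 0]
  x1 [0.0437, 0.0, -0.0251, 0.0, -0.0389, 0.0, 0]
  x1 [0.0656, 0.0, -0.0376, 0.0, -0.0584, 0.0, 0]
  x1 [0.0897, 0.0, -0.0413, 0.0, -0.0769, 0.0, 0]
  x1 [0.1138, 0.0, -0.045, 0.0, -0.0954, 0.0, 0]
  x1 [0.1378, 0.0, -0.0487, 0.0, -0.1139, 0.0, 0]
  x1 [0.1627, 0.0, -0.0375, 0.0, -0.1324, 0.0, 0]
  x1 [0.1875, 0.0, -0.0262, 0.0, -0.151, 0.0, 0]
  x1 [0.2123, 0.0, -0.015, 0.0, -0.1695, 0.0, 0]
  x1 [0.2372, 0.0, 0.0031, 0.0, -0.1871, 0.0, 0]
  x1 [0.2621, 0.0, 0.0211, 0.0, -0.2047, 0.0, 0]
  x5 [0.2869, 0.0, 0.0392, 0.0, -0.2223, 0.0, 0]
```

Call:
play_rows([
  [0.02,0.005,-0.0004,0.0002,0,-0.0003,0],
  [0.06,0.015,-0.0012,0.0005,0,-0.0008,0],
  [0.1,0.025,-0.002,0.001,0,-0.0014,0],
  [0.14,0.0347,-0.003,0.0012,0,-0.002,0],
  [0.18,0.0446,-0.004,0.0016,0,-0.0025,0],
  [0.2,0.0496,-0.0042,0.0018,0,-0.0028,0],
  [0.2408,0.0712,0.0264,0.0018,0,-0.0028,0],
  [0.2816,0.0928,0.0569,0.0018,0,-0.0028,0],
  [0.3225,0.1143,0.0875,0.0018,0,-0.0028,0],
  [0.3633,0.1359,0.1181,0.0018,0,-0.0028,0],
  [0.4041,0.1575,0.1487,0.0018,0,-0.0028,0],
  [0.4449,0.179,0.1793,0.0018,0,-0.0028,0],
  [0.4857,0.2006,0.2099,0.0018,0,-0.0028,0],
  [0.5265,0.2222,0.2405,0.0018,0,-0.0028,0],
  [0.5673,0.2437,0.271,0.0018,0,-0.0028,0],
  [0.6082,0.2653,0.3016,0.0018,0,-0.0028,0],
  [0.635,0.28,0.322,0.0018,0,-0.0028,0],
  [0.649,0.2869,0.3322,0.0018,0,-0.0028,0],
  [0.649,0.2869,0.3322,0.0018,0,-0.0028,0],
])

```text
time_s: 26.02
tcp_pos: [548.7, 50.5, 152.7]
tcp_rot: [[-0.052, 0.998, -0.033], [0.837, 0.062, 0.544], [0.545, 0.0, -0.839]]
contact_force: [0.7, 0.9, -2.4]
grip_width: 0.146
grasp_force: 107.4
```

Call:
play_rows([
  [0.0219,0,-0.0125,0,-0.0195,0,0],
  [0.0437,0,-0.0251,0,-0.0389,0,0],
  [0.0656,0,-0.0376,0,-0.0584,0,0],
  [0.0897,0,-0.0413,0,-0.0769,0,0],
  [0.1138,0,-0.045,0,-0.0954,0,0],
  [0.1378,0,-0.0487,0,-0.1139,0,0],
  [0.1627,0,-0.0375,0,-0.1324,0,0],
  [0.1875,0,-0.0262,0,-0.151,0,0],
  [0.2123,0,-0.015,0,-0.1695,0,0],
  [0.2372,0,0.0031,0,-0.1871,0,0],
  [0.2621,0,0.0211,0,-0.2047,0,0],
  [0.2869,0,0.0392,0,-0.2223,0,0],
  [0.2869,0,0.0392,0,-0.2223,0,0],
  [0.2869,0,0.0392,0,-0.2223,0,0],
  [0.2869,0,0.0392,0,-0.2223,0,0],
  [0.2869,0,0.0392,0,-0.2223,0,0],
])

```text
time_s: 28.02
tcp_pos: [542.6, 153.8, 202.9]
tcp_rot: [[-0.039, 0.998, 0.044], [0.682, 0.059, -0.729], [-0.731, 0.001, -0.683]]
contact_force: [-0.4, 0.1, -1.3]
grip_width: 0.148
grasp_force: 107.6
```

```bash
python3 - <<'E'
from bm import *
st();balls();p,R=load();print(p,R);print(np.array(ctrl.read_state()["tcp_rot"]))
N=90+TY
U=scoop(mach(-20,-90,180),90+MY,-20);A=scoop(tray(0,-40,140),N,-17);B=scoop(tray(0,-85,75),N,-17);C=scoop(tray(0,-75,18),N,-17)
calls([[(*U,0,5,1),(*A,0,12,1)],[(*B,0,3,1),(*C,0,5,1),(*C,0,1,0)]])
E
```

```text
28.025 [542.6 153.8 202.9] f [-0.4  0.1 -1.3] w 0.148 j [-58.5  37.2  24.8  93.9  24.4  79.8 -42. ]
side [(0.66, [258.0, 324.0], [441.0, -242.0], 149), (0.55, [271.0, 328.0], [464.0, -258.0], 169), (0.43, [256.0, 333.0], [432.0, -259.0], 116), (0.39, [243.0, 175.0], [522.0, 256.0], 65)]
top [(0.6, [341.0, 212.0], [466.0, -252.0], 84), (0.46, [337.0, 221.0], [440.0, -239.0], 73)]
[542.3 154.9 202.2] [[-0.   1.   0. ]
 [ 0.7  0.1 -0.7]
 [-0.7  0.  -0.7]]
[[-0.   1.   0. ]
 [ 0.7  0.1 -0.7]
 [-0.7  0.  -0.7]]
CALL 17
  x1 [-0.068, -0.01, 0.0192, 0.0, 0.015, 0.0, 0]
  x1 [-0.136, -0.02, 0.0384, 0.0, 0.03, 0.0, 0]
  x1 [-0.204, -0.03, 0.0576, 0.0, 0.045, 0.0, 0]
  x1 [-0.272, -0.04, 0.0767, 0.0, 0.06, 0.0, 0]
  x1 [-0.34, -0.05, 0.0959, 0.0, 0.075, 0.0, 0]
  x1 [-0.3852, -0.0714, 0.1578, 0.0002, 0.0757, 0.0002, 0]
  x1 [-0.4305, -0.0928, 0.2198, 0.0003, 0.0764, 0.0005, 0]
  x1 [-0.4758, -0.1142, 0.2817, 0.0005, 0.0771, 0.0007, 0]
  x1 [-0.521, -0.1356, 0.3436, 0.0006, 0.0778, 0.0009, 0]
  x1 [-0.5663, -0.1571, 0.4055, 0.0008, 0.0785, 0.0012, 0]
  x1 [-0.6115, -0.1785, 0.4674, 0.0009, 0.0792, 0.0014, 0]
  x1 [-0.6568, -0.1999, 0.5293, 0.0011, 0.0799, 0.0017, 0]
  x1 [-0.702, -0.2213, 0.5912, 0.0012, 0.0806, 0.0019, 0]
  x1 [-0.7473, -0.2427, 0.6531, 0.0014, 0.0813, 0.0021, 0]
  x1 [-0.7925, -0.2641, 0.715, 0.0015, 0.082, 0.0024, 0]
  x1 [-0.8378, -0.2855, 0.7769, 0.0017, 0.0827, 0.0026, 0]
  x1 [-0.883, -0.3069, 0.8389, 0.0018, 0.0834, 0.0029, 0]
CALL 9
  x1 [-0.02, 0.0, 0.0627, 0.0, 0.0, 0.0, 0]
  x1 [-0.0401, 0.0, 0.1255, 0.0, 0.0, 0.0, 0]
  x1 [-0.0601, -0.0001, 0.1882, 0.0, 0.0, 0.0, 0]
  x1 [-0.047, -0.0001, 0.214, 0.0, 0.0, 0.0, 0]
  x1 [-0.0339, -0.0001, 0.2398, 0.0, 0.0, 0.0, 0]
  x1 [-0.0208, -0.0001, 0.2656, 0.0, 0.0, 0.0, 0]
  x1 [-0.0077, -0.0001, 0.2914, 0.0, 0.0, 0.0, 0]
  x2 [0.0054, -0.0001, 0.3172, 0.0, 0.0, 0.0, 0]
```

Call:
play_rows([
  [-0.068,-0.01,0.0192,0,0.015,0,0],
  [-0.136,-0.02,0.0384,0,0.03,0,0],
  [-0.204,-0.03,0.0576,0,0.045,0,0],
  [-0.272,-0.04,0.0767,0,0.06,0,0],
  [-0.34,-0.05,0.0959,0,0.075,0,0],
  [-0.4305,-0.0928,0.2198,0.0003,0.0764,0.0005,0],
  [-0.521,-0.1356,0.3436,0.0006,0.0778,0.0009,0],
  [-0.6115,-0.1785,0.4674,0.0009,0.0792,0.0014,0],
  [-0.702,-0.2213,0.5912,0.0012,0.0806,0.0019,0],
  [-0.7925,-0.2641,0.715,0.0015,0.082,0.0024,0],
  [-0.883,-0.3069,0.8389,0.0018,0.0834,0.0029,0],
  [-0.883,-0.3069,0.8389,0.0018,0.0834,0.0029,0],
])

```text
time_s: 29.72
tcp_pos: [445.8, -343.1, 231.9]
tcp_rot: [[-0.03, 1.0, 0.009], [0.955, 0.031, -0.294], [-0.294, -0.001, -0.956]]
contact_force: [-0.5, 0.2, -1.4]
grip_width: 0.148
grasp_force: 107.6
```

Call:
play_rows([
  [-0.02,0,0.0627,0,0,0,0],
  [-0.0401,0,0.1255,0,0,0,0],
  [-0.0601,0,0.1882,0,0,0,0],
  [-0.047,0,0.214,0,0,0,0],
  [-0.0339,0,0.2398,0,0,0,0],
  [-0.0208,0,0.2656,0,0,0,0],
  [-0.0077,0,0.2914,0,0,0,0],
  [0.0054,-0.0001,0.3172,0,0,0,0],
  [0.0054,-0.0001,0.3172,0,0,0,0],
])

```text
time_s: 30.85
tcp_pos: [450.6, -372.4, 108.8]
tcp_rot: [[-0.039, 0.999, 0.011], [0.956, 0.04, -0.291], [-0.292, -0.001, -0.957]]
contact_force: [-0.7, -0.0, -1.4]
grip_width: 0.152
grasp_force: 107.6
```

```bash
python3 - <<'E'
from bm import *
st();p,R=load();print(p)
N=90+TY
S,T=balls()
B=scoop(tray(0,-42,8),N,-17);C=scoop(tray(0,-20,7),N,-8);D=scoop(tray(0,10,6),N,-3);E=scoop(tray(0,60,6),N,-3)
calls([[(*B,0,4,1),(*C,0,3,1),(*D,0,3,1),(*E,0,6,1)]])
b=cv2.resize(T["pixels"][165:230,145:225,::-1],(400,325));cv2.imwrite("/tmp/b.png",b)
# white areas in bowl
h=cv2.cvtColor(T["pixels"],cv2.COLOR_RGB2HSV)[165:230,145:225];w=((h[...,2]>205)&(h[...,1]<40)).astype(np.uint8)
n,l,s,c=cv2.connectedComponentsWithStats(w);print([(at_z(T,c[i]+[145,165],41).round(),s[i,4]) for i in range(1,n) if s[i,4]>8])
E
```

```text
30.85 [ 450.6 -372.4  108.8] f [-0.7 -0.  -1.4] w 0.152 j [ -0.2  26.1  33.6 115.3   0.5  33.4  31.5]
[ 450.8 -373.   109.8]
side []
top [(0.59, [196.0, 182.0], [565.0, 170.0], 60), (0.52, [340.0, 213.0], [464.0, -250.0], 75)]
CALL 16
  x1 [0.0216, 0.0, 0.0, 0.0, 0.0, 0.0, 0]
  x1 [0.0431, 0.0, -0.0001, 0.0, 0.0, 0.0, 0]
  x1 [0.0647, 0.0, -0.0001, 0.0, 0.0, 0.0, 0]
  x1 [0.0862, 0.0, -0.0002, 0.0, 0.0, 0.0, 0]
  x1 [0.0964, 0.0, 0.0086, 0.0, 0.0083, 0.0, 0]
  x1 [0.1065, 0.0, 0.0173, 0.0, 0.0166, 0.0, 0]
  x1 [0.1166, 0.0, 0.0261, 0.0, 0.025, 0.0, 0]
  x1 [0.1375, 0.0, 0.0275, 0.0, 0.0296, 0.0, 0]
  x1 [0.1583, 0.0, 0.0288, 0.0, 0.0342, 0.0, 0]
  x1 [0.1791, 0.0, 0.0302, 0.0, 0.0389, 0.0, 0]
  x1 [0.199, 0.0, 0.0241, 0.0, 0.0389, 0.0, 0]
  x1 [0.219, 0.0, 0.018, 0.0, 0.0389, 0.0, 0]
  x1 [0.2389, 0.0, 0.0119, 0.0, 0.0389, 0.0, 0]
  x1 [0.2588, 0.0, 0.0058, 0.0, 0.0389, 0.0, 0]
  x1 [0.2787, -0.0001, -0.0003, 0.0, 0.0389, 0.0, 0]
  x1 [0.2987, -0.0001, -0.0063, 0.0, 0.0389, 0.0, 0]
[(array([564., 171.,  41.]), np.int32(57)), (array([546., 243.,  41.]), np.int32(42)), (array([518., 241.,  41.]), np.int32(43)), (array([473., 275.,  41.]), np.int32(9))]
```

```bash
python3 pass2.py 60 94
```

```text
CALL 17
  x1 [0.0212, 0.0, -0.0008, 0.0, 0.0, 0.0, 0]
  x1 [0.0425, 0.0, -0.0016, 0.0, 0.0, 0.0, 0]
  x1 [0.0637, 0.0, -0.0024, 0.0, 0.0, 0.0, 0]
  x2 [0.0849, 0.0, -0.0032, 0.0, 0.0, 0.0, 0]
  x1 [0.0797, 0.0, 0.0121, 0.0, 0.0139, 0.0, 0]
  x1 [0.0744, 0.0, 0.0275, 0.0, 0.0277, 0.0, 0]
  x1 [0.0691, 0.0, 0.0429, 0.0, 0.0416, 0.0, 0]
  x1 [0.0663, 0.0, 0.0545, 0.0, 0.0564, 0.0, 0]
  x1 [0.0635, 0.0, 0.066, 0.0, 0.0713, 0.0, 0]
  x1 [0.0607, 0.0, 0.0776, 0.0, 0.0861, 0.0, 0]
  x1 [0.0553, 0.0, 0.0389, 0.0, 0.0889, 0.0, 0]
  x1 [0.0499, 0.0, 0.0003, 0.0, 0.0916, 0.0, 0]
  x1 [0.0446, 0.0, -0.0384, 0.0, 0.0944, 0.0, 0]
  x1 [0.0392, 0.0, -0.077, 0.0, 0.0972, 0.0, 0]
  x2 [0.0338, 0.0001, -0.1157, 0.0, 0.1, 0.0, 0]
```

Call:
play_rows([
  [0.0216,0,0,0,0,0,0],
  [0.0431,0,0,0,0,0,0],
  [0.0647,0,0,0,0,0,0],
  [0.0862,0,0,0,0,0,0],
  [0.0964,0,0.0086,0,0.0083,0,0],
  [0.1065,0,0.0173,0,0.0166,0,0],
  [0.1166,0,0.0261,0,0.025,0,0],
  [0.1375,0,0.0275,0,0.0296,0,0],
  [0.1583,0,0.0288,0,0.0342,0,0],
  [0.1791,0,0.0302,0,0.0389,0,0],
  [0.199,0,0.0241,0,0.0389,0,0],
  [0.219,0,0.018,0,0.0389,0,0],
  [0.2389,0,0.0119,0,0.0389,0,0],
  [0.2588,0,0.0058,0,0.0389,0,0],
  [0.2787,0,0,0,0.0389,0,0],
  [0.2987,-0.0001,-0.0063,0,0.0389,0,0],
  [0.2987,-0.0001,-0.0063,0,0.0389,0,0],
])

```text
time_s: 33.17
tcp_pos: [446.3, -257.1, 77.2]
tcp_rot: [[-0.041, 0.999, 0.002], [0.998, 0.041, -0.052], [-0.052, 0.0, -0.999]]
contact_force: [0.5, 0.2, -2.3]
grip_width: 0.149
grasp_force: 107.5
```

```bash
python3 - <<'E'
from bm import *
st();balls()
E
```

```text
33.175 [ 446.3 -257.1   77.2] f [ 0.5  0.2 -2.3] w 0.149 j [  4.5  24.6  23.  117.7 -10.9  38.5  36.3]
side [(0.32, [262.0, 312.0], [455.0, -218.0], 212)]
top [(0.63, [302.0, 214.0], [463.0, -140.0], 63), (0.6, [171.0, 190.0], [542.0, 243.0], 68), (0.56, [198.0, 182.0], [566.0, 163.0], 51), (0.48, [302.0, 229.0], [420.0, -137.0], 68)]
```

```bash
python3 - <<'E'
from h import *
json.dump(dict(zip("pR",[x.tolist() for x in (lambda N:scoop(tray(0,60,6),N,-3))(90+TY)])),open("cmd.json","w"))
print(load()[0])
N=90+TY
W=[scoop(tray(0,y,z),N,t) for y,z,t in((98,5.8,-3),(107,14.5,6),(119,27.5,22),(119,50,32),(105,120,34))]
calls([[(*W[0],0,5,1),(*W[0],0,1,0),(*W[1],0,3,1),(*W[2],0,3,1),(*W[3],0,2,1),(*W[4],0,4,1),(*W[4],0,1,0)]])
E
```

```text
[ 446.2 -258.1   77.3]
CALL 19
  x1 [0.019, 0.0, -0.0009, 0.0, 0.0, 0.0, 0]
  x1 [0.038, 0.0, -0.0018, 0.0, 0.0, 0.0, 0]
  x1 [0.0569, 0.0, -0.0027, 0.0, 0.0, 0.0, 0]
  x1 [0.0759, 0.0, -0.0036, 0.0, 0.0, 0.0, 0]
  x2 [0.0949, 0.0, -0.0045, 0.0, 0.0, 0.0, 0]
  x1 [0.0944, 0.0, 0.0012, 0.0, 0.0083, 0.0, 0]
  x1 [0.0938, 0.0, 0.0069, 0.0, 0.0167, 0.0, 0]
  x1 [0.0933, 0.0, 0.0126, 0.0, 0.025, 0.0, 0]
  x1 [0.0946, 0.0, 0.0273, 0.0, 0.0398, 0.0, 0]
  x1 [0.0959, 0.0, 0.0419, 0.0, 0.0546, 0.0, 0]
  x1 [0.0972, 0.0, 0.0566, 0.0, 0.0694, 0.0, 0]
  x1 [0.0937, 0.0, 0.0541, 0.0, 0.0833, 0.0, 0]
  x1 [0.0903, 0.0, 0.0515, 0.0, 0.0972, 0.0, 0]
  x1 [0.0794, 0.0, 0.0108, 0.0, 0.0986, 0.0, 0]
  x1 [0.0684, 0.0, -0.0298, 0.0, 0.1, 0.0, 0]
  x1 [0.0575, 0.0, -0.0705, 0.0, 0.1014, 0.0, 0]
  x2 [0.0465, 0.0, -0.1112, 0.0, 0.1028, 0.0, 0]
```

Call:
play_rows([
  [0.019,0,-0.0009,0,0,0,0],
  [0.038,0,-0.0018,0,0,0,0],
  [0.0569,0,-0.0027,0,0,0,0],
  [0.0759,0,-0.0036,0,0,0,0],
  [0.0949,0,-0.0045,0,0,0,0],
  [0.0949,0,-0.0045,0,0,0,0],
  [0.0944,0,0.0012,0,0.0083,0,0],
  [0.0938,0,0.0069,0,0.0167,0,0],
  [0.0933,0,0.0126,0,0.025,0,0],
  [0.0946,0,0.0273,0,0.0398,0,0],
  [0.0959,0,0.0419,0,0.0546,0,0],
  [0.0972,0,0.0566,0,0.0694,0,0],
  [0.0937,0,0.0541,0,0.0833,0,0],
  [0.0903,0,0.0515,0,0.0972,0,0],
  [0.0794,0,0.0108,0,0.0986,0,0],
  [0.0684,0,-0.0298,0,0.1,0,0],
  [0.0575,0,-0.0705,0,0.1014,0,0],
  [0.0465,0,-0.1112,0,0.1028,0,0],
  [0.0465,0,-0.1112,0,0.1028,0,0],
])

```text
time_s: 35.75
tcp_pos: [445.8, -238.4, 121.2]
tcp_rot: [[-0.034, 0.999, -0.02], [0.829, 0.039, 0.557], [0.558, 0.002, -0.83]]
contact_force: [-0.1, 0.4, -1.2]
grip_width: 0.149
grasp_force: 108.2
```

```bash
python3 - <<'E'
from bm import *
st();S,T=balls();S,T=balls()
# white balls as seen in pan: expected position of pan in top view
p,R=load()
for F,n in((S,"side"),(T,"top")): print(n,"pan at px",proj(F,tray(0,85,115)))
h=cv2.cvtColor(T["pixels"],cv2.COLOR_RGB2HSV)[190:260,270:360];w=((h[...,2]>225)&(h[...,1]<30)).astype(np.uint8)
n,l,s,c=cv2.connectedComponentsWithStats(w);print([(c[i]+[270,190],s[i,4]) for i in range(1,n) if s[i,4]>15])
E
```

```text
35.75 [ 445.8 -238.4  121.2] f [-0.1  0.4 -1.2] w 0.149 j [ 31.7  34.4  10.7 100.4 -31.   74.   60.5]
side [(0.57, [270.0, 336.0], [456.0, -272.0], 142)]
top [(0.66, [172.0, 194.0], [531.0, 240.0], 88), (0.53, [197.0, 180.0], [571.0, 165.0], 60), (0.43, [169.0, 188.0], [549.0, 250.0], 78)]
side [(0.67, [261.0, 326.0], [444.0, -248.0], 151)]
top [(0.56, [170.0, 195.0], [528.0, 245.0], 67), (0.5, [195.0, 181.0], [569.0, 172.0], 60), (0.44, [306.0, 222.0], [440.0, -148.0], 87)]
side pan at px [245.7 254.3]
top pan at px [306.4 217.6]
[(array([317.8, 218.3]), np.int32(38)), (array([310.2, 215. ]), np.int32(39)), (array([305.9, 223.4]), np.int32(44))]
```

```bash
python3 pour.py; python3 - <<'E'
from h import *
N=90+TY
U=scoop(mach(-20,-90,180),90+MY,-20);A=scoop(tray(0,-40,140),N,-17);B=scoop(tray(0,-85,75),N,-17);C=scoop(tray(0,-80,19),N,-17)
calls([[(*U,0,5,1),(*A,0,6,1),(*A,0,1,0)],[(*B,0,2,1),(*C,0,3,1),(*C,0,1,0)]])
E
```

```text
CALL 17
  x1 [0.0377, 0.0098, -0.0029, 0.0004, -0.0006, -0.0006, 0]
  x1 [0.0754, 0.0196, -0.0059, 0.0007, -0.0011, -0.0011, 0]
  x1 [0.1131, 0.0293, -0.0088, 0.0011, -0.0017, -0.0017, 0]
  x1 [0.1508, 0.0391, -0.0118, 0.0015, -0.0022, -0.0022, 0]
  x1 [0.1885, 0.0489, -0.0147, 0.0018, -0.0028, -0.0028, 0]
  x1 [0.2288, 0.0705, 0.0166, 0.0018, -0.0028, -0.0028, 0]
  x1 [0.269, 0.0922, 0.0479, 0.0018, -0.0028, -0.0028, 0]
  x1 [0.3093, 0.1138, 0.0792, 0.0018, -0.0028, -0.0028, 0]
  x1 [0.3496, 0.1354, 0.1104, 0.0018, -0.0028, -0.0028, 0]
  x1 [0.3899, 0.1571, 0.1417, 0.0018, -0.0028, -0.0028, 0]
  x1 [0.4301, 0.1787, 0.173, 0.0018, -0.0028, -0.0028, 0]
  x1 [0.4704, 0.2003, 0.2043, 0.0018, -0.0028, -0.0028, 0]
  x1 [0.5107, 0.222, 0.2356, 0.0018, -0.0028, -0.0028, 0]
  x1 [0.551, 0.2436, 0.2669, 0.0018, -0.0028, -0.0028, 0]
  x1 [0.5912, 0.2652, 0.2982, 0.0018, -0.0028, -0.0028, 0]
  x2 [0.6315, 0.2869, 0.3295, 0.0018, -0.0028, -0.0028, 0]
CALL 16
  x1 [0.0219, 0.0, -0.0126, 0.0, -0.0194, 0.0, 0]
  x1 [0.0437, 0.0, -0.0251, 0.0, -0.0389, 0.0, 0]
  x1 [0.0656, 0.0, -0.0377, 0.0, -0.058
[... 592 characters left out ...]
 0.045, 0.0, 0]
  x1 [-0.272, -0.04, 0.0767, 0.0, 0.06, 0.0, 0]
  x1 [-0.3401, -0.0499, 0.0958, 0.0, 0.075, 0.0, 0]
  x1 [-0.4306, -0.0928, 0.2196, 0.0003, 0.0764, 0.0004, 0]
  x1 [-0.5212, -0.1356, 0.3434, 0.0006, 0.0778, 0.0009, 0]
  x1 [-0.6118, -0.1784, 0.4672, 0.0009, 0.0791, 0.0014, 0]
  x1 [-0.7023, -0.2212, 0.591, 0.0012, 0.0805, 0.0019, 0]
  x1 [-0.7929, -0.264, 0.7147, 0.0015, 0.0819, 0.0024, 0]
  x2 [-0.8835, -0.3069, 0.8385, 0.0018, 0.0833, 0.0028, 0]
CALL 6
  x1 [-0.03, 0.0, 0.0942, 0.0, 0.0, 0.0, 0]
  x1 [-0.06, 0.0, 0.1883, 0.0, 0.0, 0.0, 0]
  x1 [-0.0424, 0.0, 0.2317, 0.0, 0.0, 0.0, 0]
  x1 [-0.0248, 0.0, 0.2751, 0.0, 0.0, 0.0, 0]
  x2 [-0.0071, 0.0, 0.3186, 0.0, 0.0, 0.0, 0]
```

Call:
play_rows([
  [0.0377,0.0098,-0.0029,0.0004,-0.0006,-0.0006,0],
  [0.0754,0.0196,-0.0059,0.0007,-0.0011,-0.0011,0],
  [0.1131,0.0293,-0.0088,0.0011,-0.0017,-0.0017,0],
  [0.1508,0.0391,-0.0118,0.0015,-0.0022,-0.0022,0],
  [0.1885,0.0489,-0.0147,0.0018,-0.0028,-0.0028,0],
  [0.2288,0.0705,0.0166,0.0018,-0.0028,-0.0028,0],
  [0.269,0.0922,0.0479,0.0018,-0.0028,-0.0028,0],
  [0.3093,0.1138,0.0792,0.0018,-0.0028,-0.0028,0],
  [0.3496,0.1354,0.1104,0.0018,-0.0028,-0.0028,0],
  [0.3899,0.1571,0.1417,0.0018,-0.0028,-0.0028,0],
  [0.4301,0.1787,0.173,0.0018,-0.0028,-0.0028,0],
  [0.4704,0.2003,0.2043,0.0018,-0.0028,-0.0028,0],
  [0.5107,0.222,0.2356,0.0018,-0.0028,-0.0028,0],
  [0.551,0.2436,0.2669,0.0018,-0.0028,-0.0028,0],
  [0.5912,0.2652,0.2982,0.0018,-0.0028,-0.0028,0],
  [0.6315,0.2869,0.3295,0.0018,-0.0028,-0.0028,0],
  [0.6315,0.2869,0.3295,0.0018,-0.0028,-0.0028,0],
])

```text
time_s: 38.28
tcp_pos: [548.9, 53.0, 152.8]
tcp_rot: [[-0.054, 0.998, -0.034], [0.836, 0.064, 0.545], [0.546, 0.001, -0.838]]
contact_force: [0.9, 0.2, -1.9]
grip_width: 0.151
grasp_force: 108.0
```

Call:
play_rows([
  [0.0219,0,-0.0126,0,-0.0194,0,0],
  [0.0437,0,-0.0251,0,-0.0389,0,0],
  [0.0656,0,-0.0377,0,-0.0583,0,0],
  [0.0897,0,-0.0414,0,-0.0769,0,0],
  [0.1138,0,-0.0451,0,-0.0954,0,0],
  [0.1379,0,-0.0488,0,-0.1139,0,0],
  [0.1627,0,-0.0375,0,-0.1324,0,0],
  [0.1875,0,-0.0263,0,-0.1509,0,0],
  [0.2123,0,-0.0151,0,-0.1694,0,0],
  [0.2372,0,0.003,0,-0.187,0,0],
  [0.2621,0,0.021,0,-0.2046,0,0],
  [0.287,0,0.0391,0,-0.2222,0,0],
  [0.287,0,0.0391,0,-0.2222,0,0],
  [0.287,0,0.0391,0,-0.2222,0,0],
  [0.287,0,0.0391,0,-0.2222,0,0],
])

```text
time_s: 40.15
tcp_pos: [542.8, 153.3, 203.2]
tcp_rot: [[-0.038, 0.998, 0.044], [0.682, 0.058, -0.729], [-0.73, 0.002, -0.683]]
contact_force: [-0.5, 0.8, -1.7]
grip_width: 0.149
grasp_force: 108.1
```

Call:
play_rows([
  [-0.068,-0.01,0.0192,0,0.015,0,0],
  [-0.136,-0.02,0.0383,0,0.03,0,0],
  [-0.204,-0.03,0.0575,0,0.045,0,0],
  [-0.272,-0.04,0.0767,0,0.06,0,0],
  [-0.3401,-0.0499,0.0958,0,0.075,0,0],
  [-0.4306,-0.0928,0.2196,0.0003,0.0764,0.0004,0],
  [-0.5212,-0.1356,0.3434,0.0006,0.0778,0.0009,0],
  [-0.6118,-0.1784,0.4672,0.0009,0.0791,0.0014,0],
  [-0.7023,-0.2212,0.591,0.0012,0.0805,0.0019,0],
  [-0.7929,-0.264,0.7147,0.0015,0.0819,0.0024,0],
  [-0.8835,-0.3069,0.8385,0.0018,0.0833,0.0028,0],
  [-0.8835,-0.3069,0.8385,0.0018,0.0833,0.0028,0],
])

```text
time_s: 41.65
tcp_pos: [444.9, -344.0, 232.7]
tcp_rot: [[-0.028, 1.0, 0.01], [0.956, 0.029, -0.293], [-0.294, 0.001, -0.956]]
contact_force: [-0.3, 0.8, -0.8]
grip_width: 0.15
grasp_force: 108.0
```

```bash
cat >> bm.py <<'E'
def blobs(T,box,z,vmin=205,smax=40,amin=12):
    a,b,c,d=box;h=cv2.cvtColor(T["pixels"],cv2.COLOR_RGB2HSV)[b:d,a:c];w=((h[...,2]>vmin)&(h[...,1]<smax)).astype(np.uint8)
    n,l,s,ce=cv2.connectedComponentsWithStats(w)
    return [(at_z(T,ce[i]+[a,b],z).round()[:2].tolist(),int(s[i,4])) for i in range(1,n) if s[i,4]>=amin]
E
python3 - <<'E'
from bm import *
st();S,T=balls()
print("bowl",blobs(T,(145,165,225,230),41));print("tray",blobs(T,(270,195,400,245),20))
print("traySide",blobs(S,(205,240,320,384),20))
E
```

```text
41.65 [ 444.9 -344.   232.7] f [-0.3  0.8 -0.8] w 0.15 j [ -3.   13.1  31.1 110.7  10.7  50.1  22.3]
side []
top [(0.6, [171.0, 187.0], [554.0, 244.0], 57), (0.56, [197.0, 181.0], [570.0, 165.0], 64), (0.51, [172.0, 196.0], [527.0, 240.0], 66), (0.51, [178.0, 184.0], [560.0, 222.0], 69)]
bowl [([564.0, 171.0], 46), ([555.0, 216.0], 41), ([548.0, 245.0], 38), ([532.0, 198.0], 44), ([519.0, 241.0], 36)]
tray [([473.0, -310.0], 93), ([448.0, -207.0], 42)]
traySide [([450.0, -190.0], 53)]
```

```bash
cat > scoopup.py <<'E'
from h import *
N=90+TY
B=scoop(tray(0,-42,8),N,-17);C=scoop(tray(0,-20,7),N,-8);D=scoop(tray(0,10,6),N,-3);E=scoop(tray(0,60,6),N,-3)
W=[scoop(tray(0,y,z),N,t) for y,z,t in((98,5.8,-3),(107,14.5,6),(119,27.5,22),(119,50,32),(105,120,34))]
calls([[(*B,0,4,1),(*C,0,2,1),(*D,0,3,1),(*E,0,4,1)],[(*W[0],0,5,1),(*W[0],0,1,0),(*W[1],0,3,1),(*W[2],0,3,1),(*W[3],0,2,1),(*W[4],0,4,1),(*W[4],0,1,0)]])
E
python3 scoopup.py
```

```text
CALL 13
  x1 [0.0247, 0.0, -0.0004, 0.0, 0.0, 0.0, 0]
  x1 [0.0494, 0.0, -0.0008, 0.0, 0.0, 0.0, 0]
  x1 [0.0741, 0.0, -0.0011, 0.0, 0.0, 0.0, 0]
  x1 [0.0989, 0.0, -0.0015, 0.0, 0.0, 0.0, 0]
  x1 [0.114, 0.0, 0.0116, 0.0, 0.0125, 0.0, 0]
  x1 [0.1292, 0.0, 0.0248, 0.0, 0.025, 0.0, 0]
  x1 [0.1501, 0.0, 0.0261, 0.0, 0.0296, 0.0, 0]
  x1 [0.1709, 0.0001, 0.0275, 0.0, 0.0343, 0.0, 0]
  x1 [0.1917, 0.0001, 0.0288, 0.0, 0.0389, 0.0, 0]
  x1 [0.2216, 0.0001, 0.0197, 0.0, 0.0389, 0.0, 0]
  x1 [0.2515, 0.0001, 0.0106, 0.0, 0.0389, 0.0, 0]
  x1 [0.2814, 0.0001, 0.0014, 0.0, 0.0389, 0.0, 0]
  x1 [0.3113, 0.0001, -0.0077, 0.0, 0.0389, 0.0, 0]
CALL 19
  x1 [0.019, 0.0, -0.0009, 0.0, 0.0, 0.0, 0]
  x1 [0.038, 0.0, -0.0018, 0.0, 0.0, 0.0, 0]
  x1 [0.0569, 0.0, -0.0027, 0.0, 0.0, 0.0, 0]
  x1 [0.0759, 0.0, -0.0036, 0.0, 0.0, 0.0, 0]
  x2 [0.0949, 0.0, -0.0045, 0.0, 0.0, 0.0, 0]
  x1 [0.0943, 0.0, 0.0012, 0.0, 0.0083, 0.0, 0]
  x1 [0.0938, 0.0, 0.0069, 0.0, 0.0167, 0.0, 0]
  x1 [0.0933, 0.0, 0.0126, 0.0, 0.025, 0.0, 0]
  x1 [0.0946, 0.0, 0.0273, 0.0, 0.0398, 0.0, 0]
  x1 [0.0958, 0.0, 0.0419, 0.0, 0.0546, 0.0, 0]
  x1 [0.0971, 0.0, 0.0566, 0.0, 0.0694, 0.0, 0]
  x1 [0.0937, 0.0, 0.054, 0.0, 0.0833, 0.0, 0]
  x1 [0.0903, 0.0, 0.0515, 0.0, 0.0972, 0.0, 0]
  x1 [0.0794, 0.0, 0.0108, 0.0, 0.0986, 0.0, 0]
  x1 [0.0684, 0.0, -0.0299, 0.0, 0.1, 0.0, 0]
  x1 [0.0574, 0.0, -0.0705, 0.0, 0.1014, 0.0, 0]
  x2 [0.0465, 0.0, -0.1112, 0.0, 0.1028, 0.0, 0]
```

Call:
play_rows([
  [-0.03,0,0.0942,0,0,0,0],
  [-0.06,0,0.1883,0,0,0,0],
  [-0.0424,0,0.2317,0,0,0,0],
  [-0.0248,0,0.2751,0,0,0,0],
  [-0.0071,0,0.3186,0,0,0,0],
  [-0.0071,0,0.3186,0,0,0,0],
])

```text
time_s: 42.6
tcp_pos: [451.9, -375.8, 110.0]
tcp_rot: [[-0.042, 0.999, 0.012], [0.956, 0.043, -0.291], [-0.291, -0.001, -0.957]]
contact_force: [0.1, 0.6, -0.6]
grip_width: 0.148
grasp_force: 108.1
```

Call:
play_rows([
  [0.0247,0,-0.0004,0,0,0,0],
  [0.0494,0,-0.0008,0,0,0,0],
  [0.0741,0,-0.0011,0,0,0,0],
  [0.0989,0,-0.0015,0,0,0,0],
  [0.114,0,0.0116,0,0.0125,0,0],
  [0.1292,0,0.0248,0,0.025,0,0],
  [0.1501,0,0.0261,0,0.0296,0,0],
  [0.1709,0,0.0275,0,0.0343,0,0],
  [0.1917,0,0.0288,0,0.0389,0,0],
  [0.2216,0,0.0197,0,0.0389,0,0],
  [0.2515,0,0.0106,0,0.0389,0,0],
  [0.2814,0,0.0014,0,0.0389,0,0],
  [0.3113,0.0001,-0.0077,0,0.0389,0,0],
])

```text
time_s: 44.22
tcp_pos: [446.4, -256.7, 77.3]
tcp_rot: [[-0.041, 0.999, 0.003], [0.998, 0.041, -0.052], [-0.052, 0.001, -0.999]]
contact_force: [-0.2, -0.6, -1.4]
grip_width: 0.142
grasp_force: 107.9
```

Call:
play_rows([
  [0.019,0,-0.0009,0,0,0,0],
  [0.038,0,-0.0018,0,0,0,0],
  [0.0569,0,-0.0027,0,0,0,0],
  [0.0759,0,-0.0036,0,0,0,0],
  [0.0949,0,-0.0045,0,0,0,0],
  [0.0949,0,-0.0045,0,0,0,0],
  [0.0943,0,0.0012,0,0.0083,0,0],
  [0.0938,0,0.0069,0,0.0167,0,0],
  [0.0933,0,0.0126,0,0.025,0,0],
  [0.0946,0,0.0273,0,0.0398,0,0],
  [0.0958,0,0.0419,0,0.0546,0,0],
  [0.0971,0,0.0566,0,0.0694,0,0],
  [0.0937,0,0.054,0,0.0833,0,0],
  [0.0903,0,0.0515,0,0.0972,0,0],
  [0.0794,0,0.0108,0,0.0986,0,0],
  [0.0684,0,-0.0299,0,0.1,0,0],
  [0.0574,0,-0.0705,0,0.1014,0,0],
  [0.0465,0,-0.1112,0,0.1028,0,0],
  [0.0465,0,-0.1112,0,0.1028,0,0],
])

```text
time_s: 46.6
tcp_pos: [445.8, -238.5, 121.2]
tcp_rot: [[-0.034, 0.999, -0.02], [0.829, 0.039, 0.557], [0.558, 0.002, -0.83]]
contact_force: [0.2, -0.4, -2.3]
grip_width: 0.148
grasp_force: 108.1
```

```bash
python3 - <<'E'
from bm import *
st();S,T=balls()
print("bowl",blobs(T,(145,165,225,230),41));print("tray",blobs(T,(270,195,400,245),20,225,30))
print("traySide",blobs(S,(205,230,320,384),20,225,30))
E
cp cmd.json cmd_up.json; python3 pour.py|grep CALL;
```

```text
46.6 [ 445.8 -238.5  121.2] f [ 0.2 -0.4 -2.3] w 0.148 j [ 35.1  34.2   5.9 100.1 -28.8  73.   58.3]
side [(0.73, [268.0, 337.0], [453.0, -273.0], 174), (0.25, [234.0, 262.0], [428.0, -74.0], 123)]
top [(0.44, [170.0, 196.0], [527.0, 245.0], 53), (0.4, [171.0, 188.0], [548.0, 243.0], 50), (0.39, [197.0, 183.0], [564.0, 166.0], 69), (0.39, [176.0, 185.0], [559.0, 227.0], 63)]
bowl [([564.0, 171.0], 45), ([555.0, 216.0], 39), ([549.0, 245.0], 37), ([531.0, 198.0], 44), ([519.0, 241.0], 36)]
tray [([454.0, -184.0], 55)]
traySide [([424.0, -52.0], 17), ([449.0, -265.0], 38)]
CALL 17
CALL 16
```

```bash
cp cmd_up.json cmd.json; python3 - <<'E'
from h import *
N=90+TY
A=scoop(tray(0,0,130),N,-5);B=scoop(tray(0,-95,85),N,-17);C=scoop(tray(0,-92,22.5),N,-17)
D=scoop(tray(0,-44,7.5),N,-17);D2=scoop(tray(0,-20,7),N,-8);E=scoop(tray(0,10,6),N,-3);F=scoop(tray(0,80,6),N,-3)
G=scoop(tray(0,102,6.5),N,-2)
calls([[(*A,0,5,1),(*B,0,5,1),(*C,0,3,1),(*C,0,1,0)],[(*D,0,5,1),(*D2,0,2,1),(*E,0,3,1),(*F,0,6,1),(*G,0,3,1),(*G,0,1,0)]])
E
```

```text
CALL 14
  x1 [-0.009, 0.0, -0.0566, 0.0, -0.0217, 0.0, 0]
  x1 [-0.0181, 0.0, -0.1133, 0.0, -0.0433, 0.0, 0]
  x1 [-0.0271, 0.0, -0.1699, 0.0, -0.065, 0.0, 0]
  x1 [-0.0362, 0.0, -0.2266, 0.0, -0.0867, 0.0, 0]
  x1 [-0.0452, 0.0, -0.2832, 0.0, -0.1084, 0.0, 0]
  x1 [-0.0851, -0.0001, -0.2934, 0.0, -0.115, 0.0, 0]
  x1 [-0.125, -0.0001, -0.3036, 0.0, -0.1217, 0.0, 0]
  x1 [-0.1649, -0.0001, -0.3138, 0.0, -0.1284, 0.0, 0]
  x1 [-0.2048, -0.0001, -0.3239, 0.0, -0.135, 0.0, 0]
  x1 [-0.2447, -0.0001, -0.3341, 0.0, -0.1417, 0.0, 0]
  x1 [-0.2718, -0.0001, -0.2895, 0.0, -0.1417, 0.0, 0]
  x1 [-0.2988, -0.0001, -0.245, 0.0, -0.1417, 0.0, 0]
  x2 [-0.3259, -0.0001, -0.2004, 0.0, -0.1417, 0.0, 0]
CALL 20
  x1 [0.0251, 0.0, 0.0001, 0.0, 0.0, 0.0, 0]
  x1 [0.0503, 0.0, 0.0003, 0.0, 0.0, 0.0, 0]
  x1 [0.0754, 0.0, 0.0004, 0.0, 0.0, 0.0, 0]
  x1 [0.1006, 0.0, 0.0006, 0.0, 0.0, 0.0, 0]
  x1 [0.1257, 0.0, 0.0007, 0.0, 0.0, 0.0, 0]
  x1 [0.1431, 0.0, 0.0126, 0.0, 0.0125, 0.0, 0]
  x1 [0.1605, 0.0, 0.0244, 0.0, 0.025, 0.0, 0]
  x1 [0.1814, 0.0, 0.0257, 0.0, 0.0296, 0.0, 0]
  x1 [0.2022, 0.0001, 0.0271, 0.0, 0.0343, 0.0, 0]
  x1 [0.223, 0.0001, 0.0284, 0.0, 0.0389, 0.0, 0]
  x1 [0.2509, 0.0001, 0.0199, 0.0, 0.0389, 0.0, 0]
  x1 [0.2788, 0.0001, 0.0114, 0.0, 0.0389, 0.0, 0]
  x1 [0.3067, 0.0001, 0.0029, 0.0, 0.0389, 0.0, 0]
  x1 [0.3346, 0.0001, -0.0057, 0.0, 0.0389, 0.0, 0]
  x1 [0.3625, 0.0001, -0.0142, 0.0, 0.0389, 0.0, 0]
  x1 [0.3904, 0.0001, -0.0227, 0.0, 0.0389, 0.0, 0]
  x1 [0.4072, 0.0001, -0.0269, 0.0, 0.0398, 0.0, 0]
  x1 [0.4241, 0.0001, -0.031, 0.0, 0.0407, 0.0, 0]
  x2 [0.4409, 0.0001, -0.0352, 0.0, 0.0417, 0.0, 0]
```

Call:
play_rows([
  [-0.009,0,-0.0566,0,-0.0217,0,0],
  [-0.0181,0,-0.1133,0,-0.0433,0,0],
  [-0.0271,0,-0.1699,0,-0.065,0,0],
  [-0.0362,0,-0.2266,0,-0.0867,0,0],
  [-0.0452,0,-0.2832,0,-0.1084,0,0],
  [-0.0851,-0.0001,-0.2934,0,-0.115,0,0],
  [-0.125,-0.0001,-0.3036,0,-0.1217,0,0],
  [-0.1649,-0.0001,-0.3138,0,-0.1284,0,0],
  [-0.2048,-0.0001,-0.3239,0,-0.135,0,0],
  [-0.2447,-0.0001,-0.3341,0,-0.1417,0,0],
  [-0.2718,-0.0001,-0.2895,0,-0.1417,0,0],
  [-0.2988,-0.0001,-0.245,0,-0.1417,0,0],
  [-0.3259,-0.0001,-0.2004,0,-0.1417,0,0],
  [-0.3259,-0.0001,-0.2004,0,-0.1417,0,0],
])

```text
time_s: 48.55
tcp_pos: [450.8, -388.9, 112.6]
tcp_rot: [[-0.04, 0.999, 0.01], [0.956, 0.041, -0.29], [-0.29, -0.002, -0.957]]
contact_force: [-0.1, 0.0, -1.7]
grip_width: 0.146
grasp_force: 107.8
```

Call:
play_rows([
  [0.0251,0,0.0001,0,0,0,0],
  [0.0503,0,0.0003,0,0,0,0],
  [0.0754,0,0.0004,0,0,0,0],
  [0.1006,0,0.0006,0,0,0,0],
  [0.1257,0,0.0007,0,0,0,0],
  [0.1431,0,0.0126,0,0.0125,0,0],
  [0.1605,0,0.0244,0,0.025,0,0],
  [0.1814,0,0.0257,0,0.0296,0,0],
  [0.2022,0.0001,0.0271,0,0.0343,0,0],
  [0.223,0.0001,0.0284,0,0.0389,0,0],
  [0.2509,0.0001,0.0199,0,0.0389,0,0],
  [0.2788,0.0001,0.0114,0,0.0389,0,0],
  [0.3067,0.0001,0.0029,0,0.0389,0,0],
  [0.3346,0.0001,-0.0057,0,0.0389,0,0],
  [0.3625,0.0001,-0.0142,0,0.0389,0,0],
  [0.3904,0.0001,-0.0227,0,0.0389,0,0],
  [0.4072,0.0001,-0.0269,0,0.0398,0,0],
  [0.4241,0.0001,-0.031,0,0.0407,0,0],
  [0.4409,0.0001,-0.0352,0,0.0417,0,0],
  [0.4409,0.0001,-0.0352,0,0.0417,0,0],
])

```text
time_s: 51.05
tcp_pos: [444.5, -217.0, 76.0]
tcp_rot: [[-0.04, 0.999, 0.002], [0.999, 0.04, -0.034], [-0.034, 0.0, -0.999]]
contact_force: [0.1, 0.2, -1.3]
grip_width: 0.15
grasp_force: 107.7
```

```bash
python3 - <<'E'
from bm import *
st();S,T=balls();print(load()[0])
print("tray",blobs(T,(270,195,400,245),20,225,30))
print("traySide",blobs(S,(205,230,320,384),20,225,30))
N=90+TY
W=[scoop(tray(0,y,6+(y-100)-.5),N,t) for y,t in((104,2),(110,9),(117,18),(124,27),(130,35))]+[scoop(tray(0,126,60),N,36),scoop(tray(0,105,120),N,35)]
calls([[(*W[0],0,2,1),(*W[1],0,3,1),(*W[2],0,3,1),(*W[3],0,3,1),(*W[4],0,3,1),(*W[5],0,2,1),(*W[6],0,3,1),(*W[6],0,1,0)]])
E
```

```text
51.05 [ 444.5 -217.    76. ] f [ 0.1  0.2 -1.3] w 0.15 j [ 12.3  22.3   8.3 119.2  -2.2  38.   24.1]
side []
top [(0.61, [171.0, 197.0], [523.0, 242.0], 50), (0.52, [197.0, 181.0], [568.0, 166.0], 66), (0.52, [171.0, 187.0], [552.0, 243.0], 80)]
[ 444.6 -217.3   76.1]
tray [([439.0, -144.0], 189), ([447.0, -120.0], 38)]
traySide []
CALL 20
  x1 [-0.0031, 0.0, 0.0048, 0.0, 0.0055, 0.0, 0]
  x1 [-0.0063, 0.0, 0.0097, 0.0, 0.0111, 0.0, 0]
  x1 [-0.0068, 0.0, 0.0152, 0.0, 0.0176, 0.0, 0]
  x1 [-0.0074, 0.0, 0.0206, 0.0, 0.024, 0.0, 0]
  x1 [-0.008, 0.0, 0.0261, 0.0, 0.0305, 0.0, 0]
  x1 [-0.0073, 0.0, 0.0346, 0.0, 0.0389, 0.0, 0]
  x1 [-0.0067, 0.0, 0.0432, 0.0, 0.0472, 0.0, 0]
  x1 [-0.006, 0.0, 0.0517, 0.0, 0.0555, 0.0, 0]
  x1 [-0.003, 0.0, 0.0608, 0.0, 0.0639, 0.0, 0]
  x1 [0.0, 0.0, 0.0699, 0.0, 0.0722, 0.0, 0]
  x1 [0.003, 0.0, 0.079, 0.0, 0.0805, 0.0, 0]
  x1 [0.0075, 0.0, 0.0875, 0.0, 0.0879, 0.0, 0]
  x1 [0.012, 0.0, 0.0959, 0.0, 0.0953, 0.0, 0]
  x1 [0.0165, 0.0, 0.1044, 0.0, 0.1028, 0.0, 0]
  x1 [0.0105, 0.0, 0.0766, 0.0, 0.1041, 0.0, 0]
  x1 [0.0046, 0.0, 0.0487, 0.0, 0.1055, 0.0, 0]
  x1 [-0.0147, 0.0, -0.0024, 0.0, 0.1046, 0.0, 0]
  x1 [-0.034, 0.0, -0.0535, 0.0, 0.1037, 0.0, 0]
  x2 [-0.0533, 0.0, -0.1045, 0.0, 0.1028, 0.0, 0]
```

```bash
python3 - <<'E'
from h import *
N=90+TY
json.dump(dict(zip("pR",[x.tolist() for x in scoop(tray(0,102,6.5),N,-2)])),open("cmd.json","w"))
calls([[(*scoop(tray(0,108,7.0),N,-2),0,3,1),(*scoop(tray(0,108,7),N,-2),0,1,0)]])
E
```

```text
CALL 4
  x1 [0.005, 0.0, -0.0006, 0.0, 0.0, 0.0, 0]
  x1 [0.01, 0.0, -0.0012, 0.0, 0.0, 0.0, 0]
  x2 [0.0149, 0.0, -0.0018, 0.0, 0.0, 0.0, 0]
```

Call:
play_rows([
  [0.005,0,-0.0006,0,0,0,0],
  [0.01,0,-0.0012,0,0,0,0],
  [0.015,0,-0.0018,0,0,0,0],
  [0.015,0,-0.0018,0,0,0,0],
])

```text
time_s: 51.75
tcp_pos: [444.8, -212.9, 77.2]
tcp_rot: [[-0.039, 0.999, 0.003], [0.999, 0.04, -0.037], [-0.037, 0.002, -0.999]]
contact_force: [-0.3, -5.3, 1.8]
grip_width: 0.147
grasp_force: 108.2
```

```bash
python3 - <<'E'
from bm import *
st();print(load()[0]); T=shot("top");S=shot("side")
print("tray",blobs(T,(270,195,400,245),28,215,35,8));print("side",blobs(S,(205,225,320,384),28,200,40,5))
for c in("top","side"): print(c,[(m["score"],np.round(m["pixel"]),int(m["mask"].sum())) for m in ctrl.masks_of(c,"ball1") if m["pixel"][1]>200])
print(proj(T,tray(0,108,28)),proj(S,tray(0,108,28)))
E
```

```text
51.75 [ 444.8 -212.9   77.2] f [-0.3 -5.3  1.8] w 0.147 j [ 11.7  22.    8.4 119.5  -2.   37.9  23.3]
[ 444.4 -211.4   76.7]
tray [([440.0, -135.0], 240)]
side [([464.0, -138.0], 11)]
top [(0.44, array([298., 221.]), 81)]
side []
[294.9 221.9] [243.9 273.1]
```

```bash
python3 - <<'E'
from h import *
N=90+TY
W=[scoop(tray(0,y,6.5+(y-105.5)),N,t) for y,t in((109,3),(115,10),(121,18),(127,27),(131,35))]+[scoop(tray(0,128,60),N,36),scoop(tray(0,105,120),N,35)]
calls([[(*W[0],0,2,1),(*W[1],0,3,1),(*W[2],0,3,1),(*W[3],0,3,1),(*W[4],0,3,1),(*W[5],0,2,1),(*W[6],0,3,1),(*W[6],0,1,0)]])
E
```

```text
CALL 20
  x1 [-0.0056, 0.0, 0.0071, 0.0, 0.0069, 0.0, 0]
  x1 [-0.0112, 0.0, 0.0142, 0.0, 0.0139, 0.0, 0]
  x1 [-0.0116, 0.0, 0.0198, 0.0, 0.0204, 0.0, 0]
  x1 [-0.012, 0.0, 0.0254, 0.0, 0.0269, 0.0, 0]
  x1 [-0.0124, 0.0, 0.031, 0.0, 0.0333, 0.0, 0]
  x1 [-0.0119, 0.0, 0.0388, 0.0, 0.0407, 0.0, 0]
  x1 [-0.0114, 0.0, 0.0466, 0.0, 0.0481, 0.0, 0]
  x1 [-0.0108, 0.0, 0.0544, 0.0, 0.0556, 0.0, 0]
  x1 [-0.0087, 0.0, 0.0643, 0.0, 0.0639, 0.0, 0]
  x1 [-0.0065, 0.0, 0.0743, 0.0, 0.0722, 0.0, 0]
  x1 [-0.0043, 0.0, 0.0842, 0.0, 0.0806, 0.0, 0]
  x1 [-0.0014, 0.0, 0.0945, 0.0, 0.088, 0.0, 0]
  x1 [0.0015, 0.0, 0.1047, 0.0, 0.0954, 0.0, 0]
  x1 [0.0044, 0.0, 0.1149, 0.0, 0.1028, 0.0, 0]
  x1 [-0.0004, 0.0, 0.0826, 0.0, 0.1042, 0.0, 0]
  x1 [-0.0052, 0.0, 0.0503, 0.0, 0.1056, 0.0, 0]
  x1 [-0.0262, 0.0, -0.0007, 0.0, 0.1046, 0.0, 0]
  x1 [-0.0472, 0.0, -0.0517, 0.0, 0.1037, 0.0, 0]
  x2 [-0.0682, 0.0, -0.1027, 0.0, 0.1028, 0.0, 0]
```

Call:
play_rows([
  [-0.0056,0,0.0071,0,0.0069,0,0],
  [-0.0112,0,0.0142,0,0.0139,0,0],
  [-0.0116,0,0.0198,0,0.0204,0,0],
  [-0.012,0,0.0254,0,0.0269,0,0],
  [-0.0124,0,0.031,0,0.0333,0,0],
  [-0.0119,0,0.0388,0,0.0407,0,0],
  [-0.0114,0,0.0466,0,0.0481,0,0],
  [-0.0108,0,0.0544,0,0.0556,0,0],
  [-0.0087,0,0.0643,0,0.0639,0,0],
  [-0.0065,0,0.0743,0,0.0722,0,0],
  [-0.0043,0,0.0842,0,0.0806,0,0],
  [-0.0014,0,0.0945,0,0.088,0,0],
  [0.0015,0,0.1047,0,0.0954,0,0],
  [0.0044,0,0.1149,0,0.1028,0,0],
  [-0.0004,0,0.0826,0,0.1042,0,0],
  [-0.0052,0,0.0503,0,0.1056,0,0],
  [-0.0262,0,-0.0007,0,0.1046,0,0],
  [-0.0472,0,-0.0517,0,0.1037,0,0],
  [-0.0682,0,-0.1027,0,0.1028,0,0],
  [-0.0682,0,-0.1027,0,0.1028,0,0],
])

```text
time_s: 54.45
tcp_pos: [446.5, -238.1, 121.0]
tcp_rot: [[-0.035, 0.999, -0.02], [0.82, 0.04, 0.571], [0.571, 0.004, -0.821]]
contact_force: [-0.8, 0.0, -1.6]
grip_width: 0.144
grasp_force: 108.3
```

```bash
python3 - <<'E'
from bm import *
st();S,T=balls()
print("tray",blobs(T,(270,195,400,245),20,225,30));print("side",blobs(S,(205,230,320,384),20,215,35))
E
cp cmd.json cmd_up.json; python3 pour.py >/tmp/pour.txt; head -8 /tmp/pour.txt; grep -n x2 /tmp/pour.txt
```

```text
54.45 [ 446.5 -238.1  121. ] f [-0.8  0.  -1.6] w 0.144 j [ 42.2  34.7  -3.7  99.2 -24.8  72.1  54.4]
side []
top [(0.64, [196.0, 181.0], [568.0, 169.0], 51), (0.43, [178.0, 187.0], [552.0, 223.0], 60), (0.42, [186.0, 193.0], [533.0, 197.0], 36), (0.4, [172.0, 196.0], [526.0, 241.0], 65)]
tray [([462.0, -165.0], 39), ([445.0, -186.0], 23)]
side []
CALL 17
  x1 [0.0383, 0.0098, -0.0031, 0.0004, -0.0011, -0.0006, 0]
  x1 [0.0767, 0.0196, -0.0063, 0.0007, -0.0022, -0.0011, 0]
  x1 [0.115, 0.0293, -0.0094, 0.0011, -0.0033, -0.0017, 0]
  x1 [0.1533, 0.0391, -0.0125, 0.0015, -0.0045, -0.0022, 0]
  x1 [0.1916, 0.0489, -0.0157, 0.0019, -0.0056, -0.0028, 0]
  x1 [0.2314, 0.0705, 0.0163, 0.0019, -0.0056, -0.0028, 0]
  x1 [0.2711, 0.0922, 0.0483, 0.0019, -0.0056, -0.0028, 0]
17:  x2 [0.6286, 0.2869, 0.3362, 0.0019, -0.0056, -0.0028, 0]
```

Call:
play_rows([
  [0.02,0.005,-0.0016,0.0002,-0.0006,-0.0003,0],
  [0.0575,0.0147,-0.0047,0.0005,-0.0016,-0.0008,0],
  [0.0958,0.0245,-0.008,0.001,-0.0028,-0.0014,0],
  [0.1342,0.0342,-0.011,0.0013,-0.004,-0.002,0],
  [0.1725,0.044,-0.014,0.0017,-0.005,-0.0025,0],
  [0.1916,0.0489,-0.0157,0.0019,-0.0056,-0.0028,0],
  [0.2314,0.0705,0.0163,0.0019,-0.0056,-0.0028,0],
  [0.2711,0.0922,0.0483,0.0019,-0.0056,-0.0028,0],
  [0.3108,0.1138,0.08,0.0019,-0.0056,-0.0028,0],
  [0.3505,0.1354,0.112,0.0019,-0.0056,-0.0028,0],
  [0.39,0.157,0.144,0.0019,-0.0056,-0.0028,0],
  [0.43,0.1787,0.176,0.0019,-0.0056,-0.0028,0],
  [0.4697,0.2,0.208,0.0019,-0.0056,-0.0028,0],
  [0.5095,0.222,0.24,0.0019,-0.0056,-0.0028,0],
  [0.5492,0.2436,0.272,0.0019,-0.0056,-0.0028,0],
  [0.589,0.2652,0.304,0.0019,-0.0056,-0.0028,0],
  [0.615,0.28,0.325,0.0019,-0.0056,-0.0028,0],
  [0.6286,0.2869,0.3362,0.0019,-0.0056,-0.0028,0],
  [0.6286,0.2869,0.3362,0.0019,-0.0056,-0.0028,0],
])

```text
time_s: 57.02
tcp_pos: [548.6, 50.6, 152.7]
tcp_rot: [[-0.052, 0.998, -0.034], [0.837, 0.062, 0.544], [0.545, 0.0, -0.839]]
contact_force: [0.6, -0.1, -1.5]
grip_width: 0.146
grasp_force: 108.2
```

Call:
play_rows([
  [0.0219,0,-0.0126,0,-0.0194,0,0],
  [0.0437,0,-0.0251,0,-0.0389,0,0],
  [0.0656,0,-0.0377,0,-0.0583,0,0],
  [0.0897,0,-0.0414,0,-0.0769,0,0],
  [0.1138,0,-0.0451,0,-0.0954,0,0],
  [0.1379,0,-0.0488,0,-0.1139,0,0],
  [0.1627,0,-0.0375,0,-0.1324,0,0],
  [0.1875,0,-0.0263,0,-0.1509,0,0],
  [0.2123,0,-0.0151,0,-0.1694,0,0],
  [0.2372,0,0.003,0,-0.187,0,0],
  [0.2621,0,0.021,0,-0.2046,0,0],
  [0.287,0,0.0391,0,-0.2222,0,0],
  [0.287,0,0.0391,0,-0.2222,0,0],
  [0.287,0,0.0391,0,-0.2222,0,0],
  [0.287,0,0.0391,0,-0.2222,0,0],
])

```text
time_s: 58.9
tcp_pos: [542.7, 153.2, 203.3]
tcp_rot: [[-0.039, 0.998, 0.044], [0.682, 0.058, -0.729], [-0.73, 0.002, -0.683]]
contact_force: [0.2, -0.3, -1.3]
grip_width: 0.146
grasp_force: 108.2
```

```bash
python3 - <<'E'
from h import *
st();print(load()[0])
def so(o,naz,th=0):  # scoop by origin
    a=np.radians(naz);return scoop(np.array(o)+23*np.array([np.cos(a),np.sin(a),0]),naz,th)
U=scoop(mach(0,-70,190),93.5,-15)
# lay on mat, nose +y like: origin (652,-45), nose 93
A=so([652,-45,170],93);B=so([652,-45,14],93)
print(A[0])
calls([[(*U,0,5,1),(*A,0,9,1),(*A,0,1,0)],[(*B,0,6,1),(*B,0,2,0)]])
E
```

```text
58.9 [542.7 153.2 203.3] f [ 0.2 -0.3 -1.3] w 0.146 j [-43.8  35.2   2.8  92.7  33.8  85.7 -50.9]
[542.3 154.9 202.2]
[ 655.9 -118.9  236.3]
CALL 15
  x1 [-0.0653, 0.0, 0.0136, 0.0, 0.0178, 0.0, 0]
  x1 [-0.1306, 0.0, 0.0271, 0.0, 0.0356, 0.0, 0]
  x1 [-0.1958, 0.0001, 0.0407, 0.0, 0.0533, 0.0, 0]
  x1 [-0.2611, 0.0001, 0.0543, 0.0, 0.0711, 0.0, 0]
  x1 [-0.3264, 0.0001, 0.0678, 0.0, 0.0889, 0.0, 0]
  x1 [-0.3502, 0.027, 0.1107, 0.0, 0.0935, 0.0001, 0]
  x1 [-0.3739, 0.0538, 0.1537, 0.0001, 0.0981, 0.0003, 0]
  x1 [-0.3977, 0.0807, 0.1966, 0.0002, 0.1028, 0.0004, 0]
  x1 [-0.4214, 0.1076, 0.2395, 0.0002, 0.1074, 0.0005, 0]
  x1 [-0.4452, 0.1344, 0.2824, 0.0003, 0.112, 0.0007, 0]
  x1 [-0.4689, 0.1613, 0.3254, 0.0004, 0.1167, 0.0008, 0]
  x1 [-0.4927, 0.1881, 0.3683, 0.0004, 0.1213, 0.001, 0]
  x1 [-0.5164, 0.215, 0.4112, 0.0005, 0.1259, 0.0011, 0]
  x2 [-0.5402, 0.2418, 0.4541, 0.0006, 0.1306, 0.0013, 0]
CALL 8
  x1 [0.0, 0.0, 0.065, 0.0, 0.0, 0.0, 0]
  x1 [0.0, 0.0, 0.13, 0.0, 0.0, 0.0, 0]
  x1 [-0.0001, 0.0001, 0.195, 0.0, 0.0, 0.0, 0]
  x1 [-0.0001, 0.0001, 0.26, 0.0, 0.0, 0.0, 0]
  x1 [-0.0001, 0.0001, 0.325, 0.0, 0.0, 0.0, 0]
  x3 [-0.0001, 0.0001, 0.39, 0.0, 0.0, 0.0, 0]
```

Call:
play_rows([
  [-0.0653,0,0.0136,0,0.0178,0,0],
  [-0.1306,0,0.0271,0,0.0356,0,0],
  [-0.1958,0.0001,0.0407,0,0.0533,0,0],
  [-0.2611,0.0001,0.0543,0,0.0711,0,0],
  [-0.3264,0.0001,0.0678,0,0.0889,0,0],
  [-0.3502,0.027,0.1107,0,0.0935,0.0001,0],
  [-0.3739,0.0538,0.1537,0.0001,0.0981,0.0003,0],
  [-0.3977,0.0807,0.1966,0.0002,0.1028,0.0004,0],
  [-0.4214,0.1076,0.2395,0.0002,0.1074,0.0005,0],
  [-0.4452,0.1344,0.2824,0.0003,0.112,0.0007,0],
  [-0.4689,0.1613,0.3254,0.0004,0.1167,0.0008,0],
  [-0.4927,0.1881,0.3683,0.0004,0.1213,0.001,0],
  [-0.5164,0.215,0.4112,0.0005,0.1259,0.0011,0],
  [-0.5402,0.2418,0.4541,0.0006,0.1306,0.0013,0],
  [-0.5402,0.2418,0.4541,0.0006,0.1306,0.0013,0],
])

```text
time_s: 60.78
tcp_pos: [655.2, -123.7, 236.6]
tcp_rot: [[-0.046, 0.999, 0.0], [0.999, 0.046, -0.001], [-0.001, 0.0, -1.0]]
contact_force: [-0.3, -0.1, -1.0]
grip_width: 0.151
grasp_force: 108.2
```

```bash
python3 - <<'E'
from bm import *
st();print(load()[0]);S,T=balls()
print("bowl",blobs(T,(145,165,225,230),41));print("tray",blobs(T,(270,195,400,245),20));print("side",blobs(S,(205,230,320,384),20))
print("anywhere",blobs(T,(60,60,470,370),14,205,30,20))
E
```

```text
60.775 [ 655.2 -123.7  236.6] f [-0.3 -0.1 -1. ] w 0.151 j [ 3.9 27.4  3.8 84.9 -1.8 67.7 10.6]
[ 655.9 -118.9   80.3]
side [(0.64, [243.0, 175.0], [522.0, 254.0], 53), (0.62, [250.0, 178.0], [539.0, 238.0], 47), (0.54, [259.0, 176.0], [568.0, 238.0], 53)]
top [(0.54, [187.0, 192.0], [538.0, 196.0], 68), (0.46, [179.0, 195.0], [528.0, 218.0], 64), (0.46, [178.0, 180.0], [572.0, 224.0], 67), (0.39, [172.0, 197.0], [521.0, 238.0], 54)]
bowl [([565.0, 215.0], 50), ([564.0, 171.0], 56), ([548.0, 245.0], 39), ([534.0, 217.0], 48), ([532.0, 185.0], 51), ([519.0, 241.0], 40), ([446.0, 210.0], 12)]
tray []
side []
anywhere [([952.0, -44.0], 58), ([887.0, -13.0], 261), ([797.0, 478.0], 1765), ([765.0, 78.0], 370), ([711.0, -50.0], 314), ([571.0, 175.0], 40), ([572.0, 222.0], 37), ([554.0, 252.0], 35), ([540.0, 223.0], 38), ([537.0, 191.0], 39), ([524.0, 248.0], 33), ([410.0, 212.0], 40)]
```

Call:
play_rows([
  [0,0,0.065,0,0,0,0],
  [0,0,0.13,0,0,0,0],
  [0,0,0.195,0,0,0,0],
  [0,0,0.26,0,0,0,0],
  [0,0,0.325,0,0,0,0],
  [0,0,0.39,0,0,0,0],
  [0,0,0.39,0,0,0,0],
  [0,0,0.402,0,0,0,0],
  [0,0,0.412,0,0,0,0],
  [0,0,0.415,0,0,0,0],
  [0,0,0.415,0,0,0,0],
])

```text
time_s: 62.35
tcp_pos: [656.1, -118.7, 70.7]
tcp_rot: [[-0.053, 0.999, 0.001], [0.999, 0.053, 0.001], [0.001, 0.001, -1.0]]
contact_force: [0.0, 0.1, -1.1]
grip_width: 0.152
grasp_force: 108.0
```

```bash
python3 - <<'E'
from h import *
s=st();print(np.array(s["tcp_rot"])[:,2])
E
```

```text
62.35 [ 656.1 -118.7   70.7] f [ 0.   0.1 -1.1] w 0.152 j [ 4.2 36.6  2.8 93.6 -2.2 49.8 10.9]
[ 0.  0. -1.]
```

Call:
play_rows([
  [0,0,0.003,0,0,0,0],
  [0,0,0.003,0,0,0,0],
])

```text
time_s: 62.6
tcp_pos: [655.9, -118.7, 69.1]
tcp_rot: [[-0.053, 0.999, 0.0], [0.999, 0.053, 0.001], [0.001, 0.0, -1.0]]
contact_force: [0.2, 0.8, -1.0]
grip_width: 0.148
grasp_force: 108.0
```

Call:
play_rows([
  [0,0,0,0,0,0,0.7],
  [0,0,0,0,0,0,0.7],
  [0,0,0,0,0,0,0.7],
  [0,0,0,0,0,0,0.7],
  [0,0,-0.06,0,0,0,0.7],
  [0,0,-0.15,0,0,0,0.7],
  [0,0,-0.3,0,0,0,0.7],
  [0,0,-0.45,0,0,0,0.7],
  [0,0,-0.45,0,0,0,0],
])

```text
time_s: 63.72
tcp_pos: [658.7, -119.3, 255.5]
tcp_rot: [[-0.052, 0.999, 0.01], [0.999, 0.052, -0.0], [-0.001, 0.01, -1.0]]
contact_force: [-0.8, 0.0, -0.9]
grip_width: 0.498
grasp_force: 0.0
```

```bash
python3 - <<'E'
from bm import *
s=st();json.dump({"p":list(map(float,s["tcp_pos"])),"R":np.array(s["tcp_rot"]).tolist()},open("cmd.json","w"))
# lever tip refine
S=shot("side");T=shot("top")
def dark(F,box):
    a,b,c,d=box;g=cv2.cvtColor(F["pixels"],cv2.COLOR_RGB2HSV)[b:d,a:c,2];w=(g<60).astype(np.uint8);n,l,s,ce=cv2.connectedComponentsWithStats(w);i=1+np.argmax(s[1:,4]);return ce[i]+[a,b],s[i,4],s[i]
e=mach(-130,-38.4,104.2)
for F in(S,T):
    x,y=np.int32(proj(F,e));d=dark(F,(x-9,y-9,x+10,y+10));print(proj(F,e),d)
D=down(MY)
# closed fingers; tool y along machine x ; approach at -y side
A=mach(-130,-85,160);B=mach(-130,-85,96)
calls([[([560,-60,250],D,0,5,0),(np.r_[A[:2],250],D,0,6,0)],[(A,D,0,3,0),(B,D,0,4,0)]])
E
```

```text
63.725 [ 658.7 -119.3  255.5] f [-0.8  0.  -0.9] w 0.498 j [ 3.6 26.5  3.8 83.7 -1.9 69.2 10.6]
[210.3 178.8] (array([210.6, 179.3]), np.int32(69), array([ 5,  6, 10, 10, 69], dtype=int32))Traceback (most recent call last):
  File "<stdin>", line 9, in <module>
  File "<stdin>", line 6, in dark
    return _wrapfunc(a, 'argmax', axis=axis, out=out, **kwds)
    return bound(*args, **kwds)
ValueError: attempt to get argmax of an empty sequence
```

```bash
python3 - <<'E'
from h import *
p,R=load();print(p)
D=down(MY)
A=mach(-130,-85,160);B=mach(-130,-85,96);C=mach(-130,-45,96);E=mach(-130,22,96);F=mach(-130,-40,96)
calls([[([560,-60,255],D,0,3,0),(np.r_[A[:2],255],D,0,6,0),(A,D,0,2,0)],[(B,D,0,3,0)],[(E,D,0,12,1),(E,D,0,3,0)],[(F,D,0,3,0),(F+[0,0,150],D,0,4,0)]])
E
```

```text
[ 658.7 -119.3  255.5]
CALL 11
  x3 [0.161, -0.2385, -0.0013, 0.0017, 0.0002, -0.0014, 0]
  x6 [0.5787, -0.5784, -0.0053, 0.0017, 0.0002, -0.0014, 0]
  x2 [0.579, -0.5809, 0.2322, 0.0017, 0.0002, -0.0014, 0]
CALL 3
  x3 [0.0, 0.0, 0.16, 0.0, 0.0, 0.0, 0]
CALL 15
  x1 [0.0223, 0.0, 0.0, 0.0, 0.0, 0.0, 0]
  x1 [0.0446, 0.0, 0.0, 0.0, 0.0, 0.0, 0]
  x1 [0.0669, 0.0, 0.0, 0.0, 0.0, 0.0, 0]
  x1 [0.0892, 0.0, 0.0, 0.0, 0.0, 0.0, 0]
  x1 [0.1114, 0.0, 0.0, 0.0, 0.0, 0.0, 0]
  x1 [0.1337, 0.0, 0.0, 0.0, 0.0, 0.0, 0]
  x1 [0.156, 0.0, 0.0, 0.0, 0.0, 0.0, 0]
  x1 [0.1783, 0.0001, 0.0, 0.0, 0.0, 0.0, 0]
  x1 [0.2006, 0.0001, 0.0, 0.0, 0.0, 0.0, 0]
  x1 [0.2229, 0.0001, 0.0, 0.0, 0.0, 0.0, 0]
  x1 [0.2452, 0.0001, 0.0, 0.0, 0.0, 0.0, 0]
  x4 [0.2675, 0.0001, 0.0, 0.0, 0.0, 0.0, 0]
CALL 7
  x3 [-0.155, -0.0001, 0.0, 0.0, 0.0, 0.0, 0]
  x4 [-0.155, -0.0001, -0.375, 0.0, 0.0, 0.0, 0]
```

Call:
play_rows([
  [0.161,-0.2385,-0.0013,0.0017,0.0002,-0.0014,0],
  [0.161,-0.2385,-0.0013,0.0017,0.0002,-0.0014,0],
  [0.161,-0.2385,-0.0013,0.0017,0.0002,-0.0014,0],
  [0.5787,-0.5784,-0.0053,0.0017,0.0002,-0.0014,0],
  [0.5787,-0.5784,-0.0053,0.0017,0.0002,-0.0014,0],
  [0.5787,-0.5784,-0.0053,0.0017,0.0002,-0.0014,0],
  [0.5787,-0.5784,-0.0053,0.0017,0.0002,-0.0014,0],
  [0.5787,-0.5784,-0.0053,0.0017,0.0002,-0.0014,0],
  [0.579,-0.5809,0.2322,0.0017,0.0002,-0.0014,0],
  [0.579,-0.5809,0.2322,0.0017,0.0002,-0.0014,0],
  [0.579,-0.5809,0.2322,0.0017,0.0002,-0.0014,0],
  [0.579,-0.5809,0.2322,0.0017,0.0002,-0.0014,0],
])

```text
time_s: 65.32
tcp_pos: [413.0, 99.9, 157.1]
tcp_rot: [[-0.06, 0.998, -0.01], [0.998, 0.06, 0.001], [0.002, -0.01, -1.0]]
contact_force: [0.5, 0.7, 1.1]
grip_width: -0.002
grasp_force: 0.0
```

```bash
python3 - <<'E'
from h import *
s=st();p=np.array(s["tcp_pos"]);print((Rz(-MY)@np.r_[p[:2]-M,0])[:2])
S=shot("side");T=shot("top")
for c in("side","top"): print([(round(m["score"],2),np.round(m["pixel"]),int(m["mask"].sum())) for m in ctrl.masks_of(c,"scoop")])
E
```

```text
65.325 [413.   99.9 157.1] f [0.5 0.7 1.1] w -0.002 j [-14.4   9.9  -6.2 122.    1.   48.7 -17.7]
[-132.5  -84.7]
[(0.82, array([323., 240.]), 526), (0.69, array([244., 190.]), 3741)]
[]
```

Good position; lower, push the lever over, back off and rise.

Call:
play_rows([
  [0,0,0.155,0,0,0,0],
  [0,0,0.155,0,0,0,0],
  [0,0,0.155,0,0,0,0],
])

```text
time_s: 65.9
tcp_pos: [411.7, 100.6, 95.9]
tcp_rot: [[-0.062, 0.998, -0.01], [0.998, 0.062, 0.002], [0.002, -0.01, -1.0]]
contact_force: [0.6, 0.3, 0.2]
grip_width: 0.0
grasp_force: 0.0
```

Call:
play_rows([
  [0.0223,0,0,0,0,0,0],
  [0.0446,0,0,0,0,0,0],
  [0.0669,0,0,0,0,0,0],
  [0.0892,0,0,0,0,0,0],
  [0.1114,0,0,0,0,0,0],
  [0.1337,0,0,0,0,0,0],
  [0.156,0,0,0,0,0,0],
  [0.1783,0,0,0,0,0,0],
  [0.2006,0,0,0,0,0,0],
  [0.2229,0,0,0,0,0,0],
  [0.24,0,0,0,0,0,0],
  [0.25,0,0,0,0,0,0],
  [0.25,0,0,0,0,0,0],
])

```text
time_s: 67.53
tcp_pos: [404.9, 199.1, 94.5]
tcp_rot: [[-0.061, 0.998, -0.011], [0.998, 0.061, -0.0], [0.0, -0.011, -1.0]]
contact_force: [0.4, -4.3, 1.2]
grip_width: -0.001
grasp_force: 2.3
```

```bash
python3 - <<'E'
from h import *
s=st();p=np.array(s["tcp_pos"]);print((Rz(-MY)@np.r_[p[:2]-M,0])[:2])
F=shot("top");F2=shot("side")
for f in(F,F2): print(proj(f,mach(-130,38.4,104)))
for c in("top","side"): print([(round(m["score"],2),np.round(m["pixel"]),int(m["mask"].sum())) for m in ctrl.masks_of(c,"switch_tip")])
E
```

```text
67.525 [404.9 199.1  94.5] f [ 0.4 -4.3  1.2] w -0.001 j [-25.2  18.   -8.1 122.    3.3  40.7 -32. ]
[-134.5   14.8]
[169.8 233.7]
[204.5 163.1]
[(0.34, array([326., 217.]), 3092)]
[(0.38, array([206., 177.]), 17)]
```

Call:
play_rows([
  [0.01,0,0,0,0,0,0],
  [0.02,0,0,0,0,0,0],
  [0.02,0,0,0,0,0,0],
  [0.02,0,0,0,0,0,0],
])

```text
time_s: 68.22
tcp_pos: [404.6, 200.1, 94.2]
tcp_rot: [[-0.055, 0.998, -0.013], [0.998, 0.055, -0.009], [-0.008, -0.014, -1.0]]
contact_force: [3.2, -28.0, 10.7]
grip_width: 0.003
grasp_force: 14.1
```

Call:
play_rows([
  [-0.08,0,0,0,0,0,0],
  [-0.18,0,0,0,0,0,0],
  [-0.18,0,-0.1,0,0,0,0],
  [-0.18,0,-0.25,0,0,0,0],
  [-0.18,0,-0.4,0,0,0,0],
  [-0.3,0.2,-0.5,0,0,0,0],
  [-0.5,0,-0.5,0,0,0,0.5],
  [-0.7,-0.2,-0.5,0,0,0,0.5],
  [-0.8,-0.3,-0.5,0,0,0,0.5],
  [-0.8,-0.3,-0.5,0,0,0,0.5],
  [-0.8,-0.3,-0.5,0,0,0,0.5],
])

```text
time_s: 69.6
tcp_pos: [304.8, -120.6, 295.6]
tcp_rot: [[-0.059, 0.998, -0.009], [0.998, 0.059, 0.002], [0.002, -0.008, -1.0]]
contact_force: [0.6, 0.4, 0.7]
grip_width: 0.502
grasp_force: 0.0
```

```bash
python3 - <<'E'
from bm import *
st();S=shot("side");T=shot("top")
a=cv2.resize(S["pixels"][115:290,180:380,::-1],(457,400),interpolation=cv2.INTER_CUBIC)
b=cv2.resize(T["pixels"][100:275,130:280,::-1],(343,400),interpolation=cv2.INTER_CUBIC)
cv2.imwrite("pics/p9.png",np.hstack([a,b]))
print("bowl",blobs(T,(145,165,225,230),41))
E
```

```text
69.6 [ 304.8 -120.6  295.6] f [0.6 0.4 0.7] w 0.502 j [  1.  -11.3  10.2 121.9   2.1  69.7  13.6]
bowl [([565.0, 216.0], 39), ([564.0, 170.0], 42), ([548.0, 246.0], 36), ([535.0, 217.0], 41), ([532.0, 185.0], 42), ([519.0, 241.0], 35)]
```

View pics/p9.png

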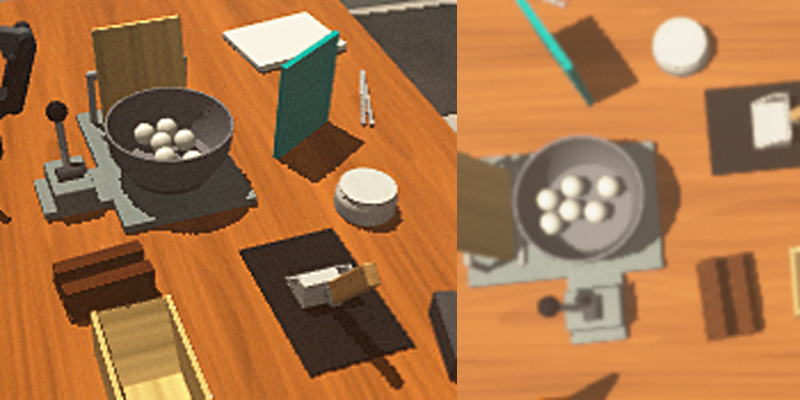

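```bash
python3 - <<'E'
from fit import *
d=np.array([-.574,0,.819]);n=np.array([.819,0,.574]);e=np.array([-90,0,108.]);b=np.array([-30,0,22.])
han=[q+s*12*n+np.array([0,w,0]) for q in(b,e) for s in(-1,1) for w in(-7,7)]
S=shot("side");T=shot("top");mk=[]
for c in("side","top"):
    r=[m for m in ctrl.masks_of(c,"scoop")+ctrl.masks_of(c,"scoop_grip") if 200<m["mask"].sum()<1500];r.sort(key=lambda m:-m["score"]);mk.append(r[0]["mask"] if r else None);print(c,[(m["score"],m["pixel"]) for m in r])
def cost(v,each=False):
    o=[];Q=Rz(v[2])@Ro.from_euler('y',-v[3],degrees=True).as_matrix()
    for F,m in((S,mk[0]),(T,mk[1])):
        if m is None: continue
        s=np.maximum(sil(F,np.r_[v[:2],4],Q),sil(F,np.r_[v[:2],4],Q,han));o.append(1-np.minimum(s,m).sum()/np.maximum(s,m).sum())
    return o if each else sum(o)
v0=np.array([652,-45,93,0.]);r=minimize(cost,v0,method="Nelder-Mead",options=dict(initial_simplex=[v0]+[v0+x for x in np.diag([6,6,6,8])]))
print(r.x,cost(r.x,True),cost(v0,True))
E
```

```text
side [(0.98, [325.5, 236.9]), (0.88, [324.3, 242.3])]
top [(0.98, [270.1, 151.2]), (0.97, [270.4, 148.0])]
[652.  -44.9  93.   -0.1] [np.float64(0.12858887800163743), np.float64(0.11396670553259536)] [np.float64(0.12744301042037587), np.float64(0.11983269813824926)]
```

The scoop lies flat on the mat (pitch fit about 0°), and everything else is in place, so I'm handing in.

```bash
python3 -c "
from cell import ctrl
print(ctrl.job_done())"
```

```text
the job is handed in; nothing more can be done
None
```

The job is handed in at about 70 s of the 210 s allowed: the guard board leans on the rail, all six balls are in the bowl, the lever is pushed fully to on, and the scoop lies flat and released on its mat. I was never given a pass or fail result.

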